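# Load the label dispenser from the sloping roll rack

## Task

Pick the spindle up by its black handle, run it through the three label rolls in the sloping rack and lift all three off together on it, without gripping the rolls themselves or dropping one. Lay the loaded spindle level in the two V posts of the label dispenser, handle on the robot's side and the rolls between the posts, then let go. Leave everything else on the bench where it is.

Things in the scene. Friction and masses are not known exactly. Their poses are not given: they have to be found in the camera images.
- spindle: steel spindle, 206 mm, 160 g. Origin on its axis at the flange's front face; x along the axis to the free tip, z up at start. Along x (mm): black handle -77 to -27 (18 wide in y, 22 high in z), bare 14 mm journal -27 to -5, flange 36 mm diameter -5 to 0, 14 mm rod 0 to 129. Starts level in the rest, axis 50 mm up, handle on the robot's side
- spindle_tip (a point): rounded end of the spindle's rod, 129 mm ahead of the spindle's origin
- spindle_grip (a point): middle of the spindle's black handle, on its axis, 52 mm behind the origin; grip it firmly by its flat sides, the loaded spindle is tip-heavy
- rest: low grey stand, fixed, base 205 x 50 x 8 mm, that holds the spindle at the start. Origin on the bench 46 mm ahead of the spindle's origin, x along the spindle; 8 mm thick V posts at x = -62 and +54 mm, 59 mm high, and under the handle a saddle 12 mm wide, 39 mm high at x = -120 to -76, on which the handle lies
- rack: aluminium rack, fixed, base 130 x 100 mm. Origin on the bench below rack_lip; x level, towards the high end, away from the robot; z up. The three rolls stand on edge, face to face, in its V trough (84 mm wide), their common axis rising at 28 degrees along +x. A low stop at the high end reaches to 22 mm below that axis: lift the rolls 25 mm or more square to the slope to clear it
- rack_lip (a point): on the rolls' common axis, 145 mm above the bench, where the lowest roll leans on the lip's inner face. The lip, 8 mm thick, lies before it (robot's side) and has a slot 44 mm wide, open at the top and 24 mm deep below the axis, for rod and flange; its sides rise 8 mm above the axis. Before and above it is free space
- roll1: a white paper label roll on a cardboard core, 76 mm outside diameter, 20 mm wide, hole 26 mm, about 50 g; origin at its centre, z axis along the hole, pointing up the slope at the start. Lowest in the rack, centre about 10 mm up the slope from rack_lip.
- roll2: a white paper label roll on a cardboard core, 76 mm outside diameter, 20 mm wide, hole 26 mm, about 50 g; origin at its centre, z axis along the hole, pointing up the slope at the start. Middle one, centre about 31 mm up the slope from rack_lip.
- roll3: a white paper label roll on a cardboard core, 76 mm outside diameter, 20 mm wide, hole 26 mm, about 50 g; origin at its centre, z axis along the hole, pointing up the slope at the start. Highest, centre about 51 mm up the slope from rack_lip.
- dispenser: grey label dispenser, fixed, base 165 x 100 x 10 mm. Origin under its middle; x away from the robot. V posts 8 mm thick at x = -62 and +62 mm, 94 mm high, mouth 41 mm wide in y, hold a 14 mm shaft along x, axis 85 mm above the bench. Journal goes in the near post (spindle origin at x = -46, 7 mm either way). Tear bar 48 mm high at y = 56 to 68 mm
- bottle: bystander: white bottle, 44 mm diameter, 120 mm high; origin under its centre
- jar: bystander: amber jar, 44 mm diameter, 75 mm high; origin under its centre
- mug: bystander: white mug, 76 mm diameter, 90 mm high; origin under its centre
- big_roll: bystander: larger paper roll lying flat, 100 mm diameter, 30 mm high; origin under its centre
- stamp: bystander: hand stamp, 60 x 35 mm, 55 mm high; origin under its centre
- stapler: bystander: black stapler, 110 mm long along its x, 32 wide, 39 mm high; origin under its centre
Not all that is in view belongs to the job. Leave any pink look-alike of the dispenser alone.

How it is judged (in metres and radians):
On the way, in this order (a step that is already met when the one before it is completed fails the run):
1. the spindle's rod is through all three rolls while they are still in the rack (x of roll1 in the frame of spindle between 0.004 and 0.118 m and y of roll1 in the frame of spindle between -0.014 and 0.014 m and z of roll1 in the frame of spindle between -0.014 and 0.014 m and x of roll2 in the frame of spindle between 0.004 and 0.118 m and y of roll2 in the frame of spindle between -0.014 and 0.014 m and z of roll2 in the frame of spindle between -0.014 and 0.014 m and x of roll3 in the frame of spindle between 0.004 and 0.118 m and y of roll3 in the frame of spindle between -0.014 and 0.014 m and z of roll3 in the frame of spindle between -0.014 and 0.014 m and distance of each of roll1, roll2, roll3 from where it was at the start of the episode below 0.025 m), for 0.05 s.
2. the three rolls are off the rack together, carried on the spindle held in the gripper (x of roll1 in the frame of spindle between 0.004 and 0.118 m and y of roll1 in the frame of spindle between -0.014 and 0.014 m and z of roll1 in the frame of spindle between -0.014 and 0.014 m and x of roll2 in the frame of spindle between 0.004 and 0.118 m and y of roll2 in the frame of spindle between -0.014 and 0.014 m and z of roll2 in the frame of spindle between -0.014 and 0.014 m and x of roll3 in the frame of spindle between 0.004 and 0.118 m and y of roll3 in the frame of spindle between -0.014 and 0.014 m and z of roll3 in the frame of spindle between -0.014 and 0.014 m and distance of each of roll1, roll2, roll3 from where it was at the start of the episode above 0.045 m and contact force between each of roll1, roll2, roll3 and rack below 0.05 N and contact force between the fingers and spindle above 0.5 N), for 0.2 s.
At the end, for the whole second after the job is handed in: the spindle lies level in both V posts of the dispenser, handle at the near post (axis within 6 mm sideways and 5 mm in height of its seat, within 11 mm lengthwise, within 0.06 rad), all three rolls on its rod between the two posts, everything at rest (x of spindle in the frame of dispenser between -0.057 and -0.035 m and y of spindle in the frame of dispenser between -0.006 and 0.006 m and z of spindle in the frame of dispenser between 0.08 and 0.09 m and angle between the x axis of spindle and the x axis of dispenser, either way round below 0.06 rad and x of roll1 in the frame of spindle between 0.004 and 0.118 m and y of roll1 in the frame of spindle between -0.014 and 0.014 m and z of roll1 in the frame of spindle between -0.014 and 0.014 m and x of roll2 in the frame of spindle between 0.004 and 0.118 m and y of roll2 in the frame of spindle between -0.014 and 0.014 m and z of roll2 in the frame of spindle between -0.014 and 0.014 m and x of roll3 in the frame of spindle between 0.004 and 0.118 m and y of roll3 in the frame of spindle between -0.014 and 0.014 m and z of roll3 in the frame of spindle between -0.014 and 0.014 m and x of roll1 in the frame of dispenser between -0.056 and 0.056 m and x of roll2 in the frame of dispenser between -0.056 and 0.056 m and x of roll3 in the frame of dispenser between -0.056 and 0.056 m and linear speed of each of spindle, roll1, roll2, roll3 below 0.02 m/s); the robot touches nothing.
It fails at once if a roll fell (its centre came below 45 mm above the bench) (height (world z) of any of roll1, roll2, roll3 below 0.045 m).
It fails at once if a roll was gripped with the fingers (more than 3 N) (contact force between the fingers and roll1 above 3 N or contact force between the fingers and roll2 above 3 N or contact force between the fingers and roll3 above 3 N).
It fails at once if a bystander was moved by more than 30 mm (distance of any of bottle, jar, mug, big_roll, stamp, stapler from where it was at the start of the episode above 0.03 m).
It also fails if it takes over 58 s, if anything falls off the work surface, if the arm or the gripper's body presses on something with over 40 N, if the wrist force passes 120 N, or if a joint passes its speed limit or range.

## Robot

A 6-joint arm with a two-finger parallel gripper is mounted at the origin on the work surface. World frame = base frame: x ahead of the robot, y to its left, z up, the work surface at z = 0. Lengths are in mm, angles in rad, forces in N, time in s.
With the tool pointing down it reaches from about 275 to 850 mm from the base axis. Payload 19 kg.
Tool frame: the origin (TCP) lies midway between the tips of the shut fingers; the grasp point (between the pads) lies 19 mm behind it (r.grip_point_offset is the distance from the TCP to the grasp point, in mm); z points along the fingers, y is the direction in which the jaws open and shut (so a half turn about z gives the same grasp; the last joint's range is limited). The gripper opens to 85 mm and grips with 20 to 120 N. Pads are 22 mm wide; open, the fingers measure 114 mm over their backs; the gripper's body (76 mm by 85 mm) begins 54 mm behind the grasp point. The pads swing forward as they close: fully open they stand 13 mm farther back than shut.
Start: joints at [-1.267, 0.15, 1.437, -0, 1.554, -0.134], TCP at [243.741, -520.75, 231.267] pointing down, gripper open.
Joint ranges: [-2.8, 2.8], [-0.68, 2.1], [0.12, 2.68], [-1.39, 4.53], [0.16, 2.79], [-2.81, 2.81]. Speed limits (rad/s): [1.89, 1.89, 2.22, 3.01, 3.01, 3.01].

## Interface

Orientations are given as a 3x3 rotation matrix whose columns are the frame's x, y, z axes.
In Python, from cell import r gives the robot as it stands.
- The arm moves only by the tool send_rows, never from a script. Its argument "commands" is one flat list of numbers, 6 for each row, row after row: the shift along the tool's x, y, z in m, then the turn, a rotation vector about the tool's x, y, z in rad. In form: [x, y, z, wx, wy, wz, x, y, z, wx, wy, wz, ...]. A call has 1 to 10 rows; each row shifts and turns the commanded pose from where the row before left it, along the tool's axes as they then stand; what a row does not reach is not made up. A row lasts 1/12 s, in which the tool goes at most 41.7 mm and 7.16 degrees, less where a joint would pass 70% of its speed; a pose out of reach is approached as far as the arm can. A call is refused whole if a number of a shift passes 0.0417 or a number of a turn 0.125, either way. A call with a gripper value outside its range is refused whole. "jaw" is the opening, from 0 (shut) to 1 (fully open), set as the call begins (left out, the last holds). The fingers move at their own pace and stop on an object; "force" is the grip in N (left out, the last holds). Time passes only in rows, so rows that do not move let the fingers close. It gives the time, the measured TCP pose, the force and the opening at its end, in the units of the state.
- r.observe(): the state, without advancing time (a new reading comes with each control period).
- r.camera(name): name is "side" or "top" or "wrist"; returns a dict with "image" (480x640x3 uint8, red, green, blue), "z_map" (480x640 float32, mm along the optical axis (not along the pixel's ray), 0 where there is no reading), "camera_matrix" (3x3 intrinsics, pixels), "dist_coeffs" ([k1, k2, p1, p2, k3] as OpenCV has them; the pictures are not rectified), "R" (3x3) and "t" (3): a world point X has camera coordinates R X + t. Camera axes: x right, y down, z forward; pixel columns grow to the right and rows downward; lengths in mm; the calibration is good to about 2 mm. A picture is of the moment at which its call begins.
- r.hand_in(): hands the job in, once; it reports no verdict.
The state is a dict: "t": time; "joint_positions": joint angles; "qd": joint speeds; "tau": joint torques, N m; "tcp_pos": TCP position; "ee_rot": TCP orientation; "force": force on the tool from outside, world axes, zero at the start; "wrist_torque": the same for the moment, N m; "grip_width": finger opening in mm.
Only numpy, scipy, OpenCV 4.12 (cv2) and the standard library are available. Lean on these libraries where they do the work, as an engineer would, in place of code of your own. Each camera call takes 0.05 s, during which the arm holds its last target.

## Working session

There is one attempt and no reset: what is moved stays moved. The work goes in short steps, Python scripts to look and compute and a tool call to move; the robot and the scene stay as the last step left them, time stands still between calls to the robot, and variables do not carry over. Pictures are saved under pics/ and viewed, and the job is handed in when it is done.

Besides the shell and the picture viewer there is one more tool, called after "Request:" as name(argument=value, ...), one argument or row to a line, values as JSON. send_rows: Moves the arm, as the interface text tells. Its arguments: {"type":"object","properties":{"commands":{"type":"array"},"jaw":{"type":"number"},"force":{"type":"number"}},"required":["commands"]}

```bash
ls; mkdir -p pics
cat > h.py <<'E'
import numpy as np, cv2
from cell import r
E
python3 - <<'E'
from h import *
s=r.observe()
for k,v in s.items(): print(k,np.round(v,3).tolist() if v is not None else v)
for n in ("side","top","wrist"):
    c=r.camera(n); cv2.imwrite(f"pics/{n}0.png",c["image"][:,:,::-1])
    np.savez(f"{n}0.npz",**c)
    print(n,np.round(c["camera_matrix"],1).tolist(),np.round(c["dist_coeffs"],4).tolist(),np.round(c["R"],3).tolist(),np.round(c["t"],1).tolist(), (c["z_map"]>0).mean())
E
```

```text
pics
t 0.0
joint_positions [-1.267, 0.151, 1.438, 0.0, 1.554, -0.134]
qd [0.0, -0.001, 0.001, -0.0, -0.001, 0.001]
tau [0.002, -71.305, -57.087, -0.0, 0.009, -0.0]
tcp_pos [243.682, -520.563, 230.691]
ee_rot [[0.906, 0.424, -0.0], [0.424, -0.906, 0.001], [0.0, -0.001, -1.0]]
force [0.646, 0.491, -0.613]
wrist_torque [-0.011, 0.018, -0.009]
grip_width 84.992
side [[540.3, 0.0, 317.1], [0.0, 540.3, 240.6], [0.0, 0.0, 1.0]] [-0.0755, 0.0, 0.0, 0.0, 0.0] [[0.96, -0.279, 0.016], [-0.147, -0.551, -0.822], [0.238, 0.787, -0.569]] [-529.7, 175.0, 1179.7] 0.9960188802083333
top [[457.9, 0.0, 314.6], [0.0, 457.9, 248.4], [0.0, 0.0, 1.0]] [0.0253, 0.0, 0.0, 0.0, 0.0] [[0.017, -1.0, 0.009], [-0.992, -0.018, -0.126], [0.126, -0.007, -0.992]] [-32.5, 565.5, 1326.7] 0.9959830729166667
wrist [[350.3, 0.0, 314.8], [0.0, 350.3, 241.8], [0.0, 0.0, 1.0]] [-0.031, 0.0, 0.0, 0.0, 0.0] [[0.425, -0.905, -0.001], [-0.86, -0.404, 0.31], [-0.281, -0.13, -0.951]] [-574.5, -42.5, 380.1] 0.99607421875
```

View pics/side0.png

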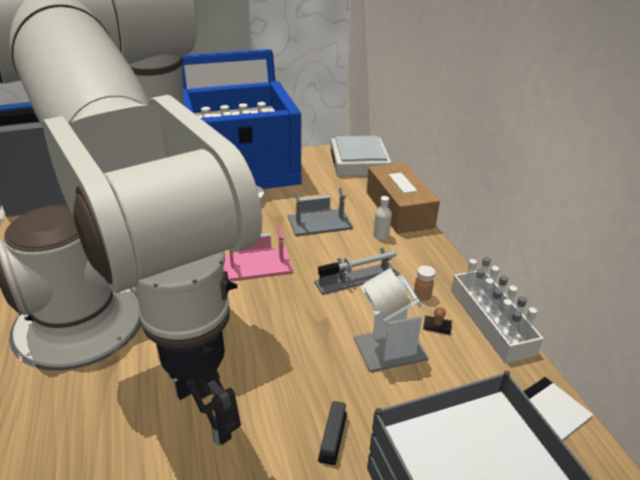

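View pics/top0.png

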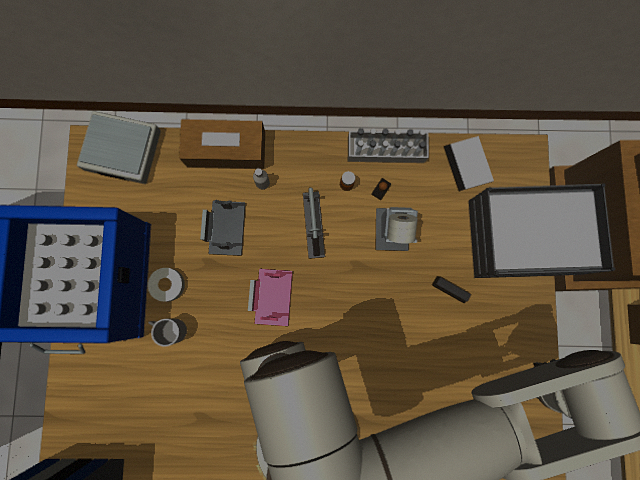

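View pics/wrist0.png

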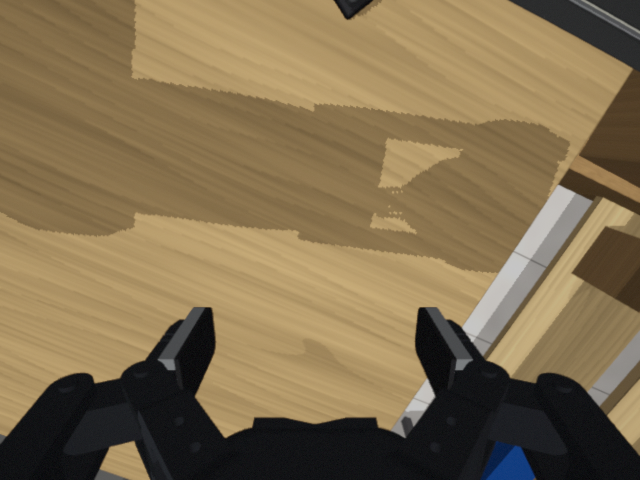

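Side: spindle on the rest at about (360,268). Rack with rolls at (390,320). Grey dispenser at (320,212). The pink look-alike at (258,258) is to be avoided. Top: spindle at (314,225), rack at (398,228), dispenser at (228,228).

Next I turn these into world points.

```bash
cat > h.py <<'E'
import numpy as np, cv2
def load(n): return dict(np.load(n))
def cloud(c):
    K=c["camera_matrix"];h,w=c["z_map"].shape
    u,v=np.meshgrid(np.arange(w),np.arange(h))
    p=cv2.undistortPoints(np.stack([u,v],-1).reshape(-1,1,2).astype(np.float64),K,c["dist_coeffs"]).reshape(h,w,2)
    z=c["z_map"].astype(float)
    P=np.stack([p[...,0]*z,p[...,1]*z,z],-1)
    X=(P-c["t"])@c["R"]   # R^T (P-t)
    X[z==0]=np.nan
    return X
def proj(c,X):
    q,_=cv2.projectPoints(np.array(X,float).reshape(-1,3),cv2.Rodrigues(c["R"])[0],c["t"],c["camera_matrix"],c["dist_coeffs"]); return q.reshape(-1,2)
def ray(c,uv):
    p=cv2.undistortPoints(np.array(uv,float).reshape(-1,1,2),c["camera_matrix"],c["dist_coeffs"]).reshape(-1,2)
    d=np.c_[p,np.ones(len(p))]@c["R"]; o=-c["R"].T@c["t"]; return o,d
def onplane(c,uv,z):
    o,d=ray(c,uv); return o+d*((z-o[2])/d[:,2])[:,None]
E
python3 - <<'E'
from h import *
for n in("top","side"):
    c=load(n+"0.npz");X=cloud(c)
    pts={"top":[(314,190),(314,200),(314,222),(313,240),(317,258),(402,228),(385,245),(228,228),(205,225),(262,178),(348,180),(270,300)],
    "side":[(329,268),(345,266),(385,257),(393,253),(390,290),(322,225),(375,355),(310,205),(260,265)]}[n]
    for u,v in pts: print(n,u,v,np.round(X[v,u],1))
    im=c["image"]
    crops={"top":[(180,160,440,270)],"side":[(280,170,460,370)]}[n]
    for i,(a,b,e,f) in enumerate(crops):
        s=min(800/(e-a),600/(f-b)); cv2.imwrite(f"pics/{n}crop{i}.png",cv2.resize(im[b:f,a:e,::-1],None,fx=s,fy=s,interpolation=cv2.INTER_CUBIC)); print(n,"scale",s)
E
```

```text
top 314 190 [753.6 -17.8  -1.3]
top 314 200 [718.1 -18.3  14.8]
top 314 222 [642.  -19.3  56.3]
top 313 240 [587.2 -17.2  63.7]
top 317 258 [541.  -30.5   2.8]
top 402 228 [ 604.4 -251.6  194.5]
top 385 245 [ 584.  -236.9    7. ]
top 228 228 [627.1 241.8  10.2]
top 205 225 [627.8 302.   51.7]
top 262 178 [763.5 134.6  87.4]
top 348 180 [ 765.6 -117.1   76.2]
top 270 300 [411.6 107.8  10.8]
top scale 3.076923076923077
side 329 268 [568.5 -37.4  59.5]
side 345 266 [611.2 -28.1  49.9]
side 385 257 [718.9 -14.2  45.8]
side 393 253 [741.4  -9.8  50.5]
side 390 290 [ 605.5 -285.3  185.4]
side 322 225 [629.  217.8   7.5]
side 375 355 [ 595.  -275.1    6.2]
side 310 205 [616.8 298.4  27.1]
side 260 265 [427.6  82.4   7.8]
side scale 3.0
```

View pics/topcrop0.png

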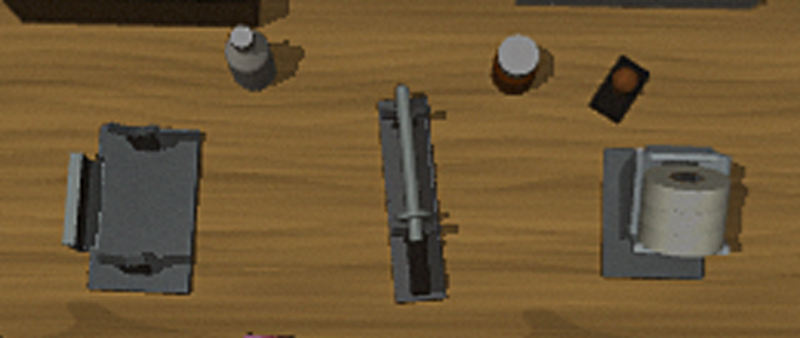

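View pics/sidecrop0.png

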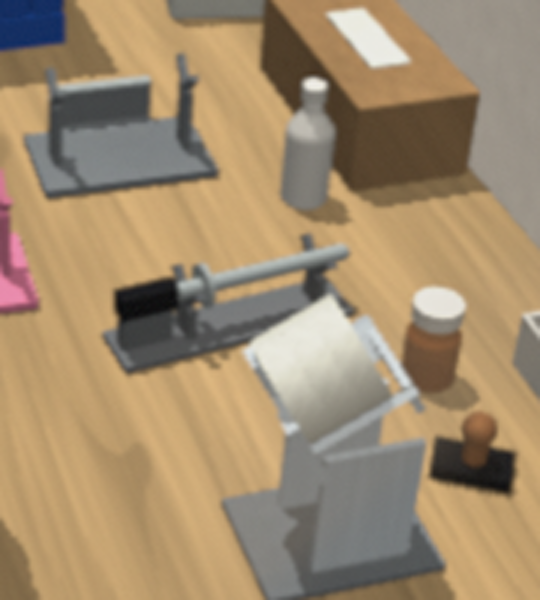

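Run:
```python
from h import *
from cell import r
s=r.observe();c=load("wrist0.npz")
o=-c["R"].T@c["t"]; E=np.array(s["ee_rot"]);p=np.array(s["tcp_pos"])
print("cam in tool",np.round(E.T@(o-p),1)); print("cam axes in tool (cols x,y,z)\n",np.round(E.T@c["R"].T,3))
for n in("top","side"):
    c=load(n+"0.npz");print(n,np.round(-c["R"].T@c["t"],1))
```

```text
cam in tool [  78.     0.  -142.8]
cam axes in tool (cols x,y,z)
 [[ 0.001 -0.951 -0.31 ]
 [ 1.     0.001 -0.   ]
 [ 0.001 -0.31   0.951]]
top [ 393.9  -13.5 1387.6]
side [ 253.  -979.6  824.1]
```

Request:
send_rows(
  commands=[0,0,-0.025,0,0,0.11,0,0,-0.025,0,0,0.11,0,0,-0.025,0,0,0.11,0,0,-0.025,0,0,0.108,0.02,-0.03,0,0,0,0,0.02,-0.03,0,0,0,0,0.02,-0.03,0,0,0,0,0.02,-0.03,0,0,0,0,0.02,-0.03,0,0,0,0,0.02,-0.03,0,0,0,0],
)

```text
t: 0.98
tcp_pos: [364.3, -339.2, 331.2]
ee_rot: [[1.0, -0.001, -0.0], [-0.001, -1.0, 0.0], [-0.0, -0.0, -1.0]]
force: [0.4, -1.1, 0.5]
grip_width: 85.3
```

Request:
send_rows(
  commands=[0.028,-0.025,0,0,0,0,0.028,-0.025,0,0,0,0,0.028,-0.025,0,0,0,0,0.028,-0.025,0,0,0,0,0.028,-0.025,0,0,0,0,0.028,-0.025,0,0,0,0,0.028,-0.025,0,0,0,0,0.028,-0.025,0,0,0,0,0,0,0,0,0,0],
)

```text
t: 1.73
tcp_pos: [591.1, -136.6, 329.9]
ee_rot: [[1.0, 0.004, -0.001], [0.004, -1.0, 0.002], [-0.001, -0.002, -1.0]]
force: [-1.2, 0.0, -1.2]
grip_width: 85.5
```

Run:
```python
from h import *
from cell import r
s=r.observe(); print(s["t"],np.round(s["tcp_pos"],1),np.round(s["ee_rot"],3).tolist(),np.round(s["joint_positions"],2))
c=r.camera("wrist"); np.savez("wrist1.npz",**c); cv2.imwrite("pics/wrist1.png",c["image"][:,:,::-1])
```

```text
1.7333 [ 591.1 -136.6  329.9] [[1.0, 0.004, -0.001], [0.004, -1.0, 0.002], [-0.001, -0.002, -1.0]] [-0.35  0.21  1.18  0.    1.76  1.21]
```

View pics/wrist1.png

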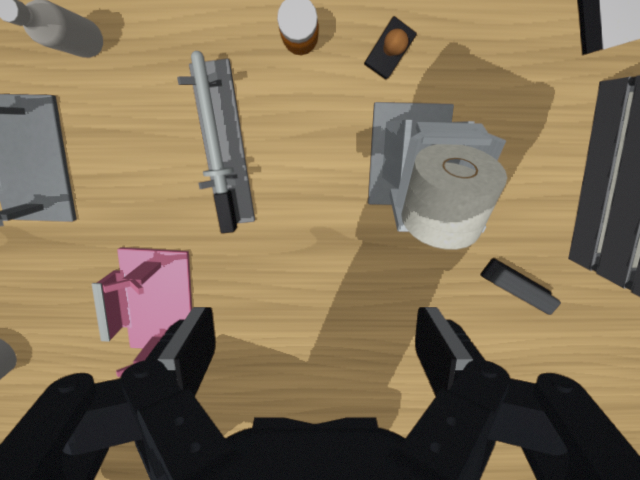

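Wrist1 shows the spindle tip at (197,58), its handle at (227,210), the roll hole at (461,168), the dispenser's edge at (70,150) and the pink decoy at (150,300). I'll get closer views of the rack and spindle from two wrist positions.

Request:
send_rows(
  commands=[0.025,0.03,0,0,0,0,0.025,0.03,0,0,0,0,0.025,0.03,0,0,0,0,0.025,0.03,0,0,0,0,0,0,0,0,0,0,0,0,0,0,0,0],
)

```text
t: 2.28
tcp_pos: [688.1, -263.4, 328.1]
ee_rot: [[1.0, -0.003, -0.004], [-0.003, -1.0, 0.002], [-0.004, -0.002, -1.0]]
force: [-0.9, -0.3, -0.0]
grip_width: 85.2
```

```bash
cat > snap.py <<'E'
import sys
from h import *
from cell import r
n=sys.argv[1]
s=r.observe(); print(s["t"],np.round(s["tcp_pos"],1),np.round(s["ee_rot"],3).tolist(),np.round(s["joint_positions"],2),s["grip_width"])
for cam in sys.argv[2:]:
    c=r.camera(cam); np.savez(f"{cam}{n}.npz",**c); cv2.imwrite(f"pics/{cam}{n}.png",c["image"][:,:,::-1])
np.savez(f"st{n}.npz",p=s["tcp_pos"],R=s["ee_rot"])
E
python3 snap.py 2 wrist
```

```text
2.2833 [ 688.1 -263.4  328.1] [[1.0, -0.003, -0.004], [-0.003, -1.0, 0.002], [-0.004, -0.002, -1.0]] [-0.47  0.51  0.77 -0.    1.86  1.1 ] 85.21489184744964
```

View pics/wrist2.png

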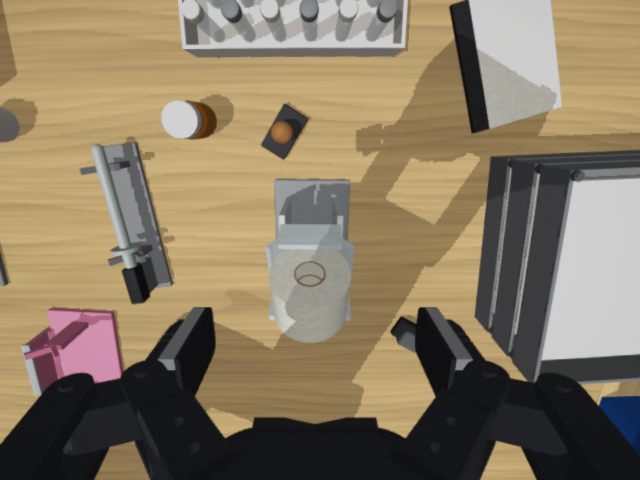

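Wrist2 shows the rack straight from above: hole at (310,273), stop plate at (310,237), rolls at (310,305). Next I fit rack and spindle geometry.

```bash
cat > m1.py <<'E'
from h import *
from scipy.optimize import least_squares
def tri(views):
    A=np.zeros((3,3));b=np.zeros(3)
    for c,uv in views:
        o,d=ray(c,[uv]);d=d[0]/np.linalg.norm(d[0]);M=np.eye(3)-np.outer(d,d);A+=M;b+=M@o
    return np.linalg.solve(A,b)
w1=load("wrist1.npz");w2=load("wrist2.npz");sd=load("side0.npz");tp=load("top0.npz")
print("hole tri",np.round(tri([(w1,(461,168)),(w2,(310,273))]),1))
for n,c in(("w1",w1),("w2",w2),("side",sd),("top",tp)):
    X=cloud(c)
    m=(X[...,0]>520)&(X[...,0]<690)&(X[...,1]>-340)&(X[...,1]<-190)&(X[...,2]>130)
    P=X[m]; print(n,m.sum(),np.round(P.min(0),1),np.round(P.max(0),1))
    # white, low saturation warm
    def res(q,P=P):
        y0,z0,yaw,pit=q
        a=np.array([np.cos(yaw)*np.cos(pit),np.sin(yaw)*np.cos(pit),np.sin(pit)]);o=np.array([590,y0,z0])
        d=P-o; return np.linalg.norm(d-np.outer(d@a,a),axis=1)-38
    q=least_squares(res,[-260,160,0,np.radians(28)],loss="soft_l1",f_scale=1).x
    rr=res(q); print(n,"axis y,z at x=590",np.round(q[:2],1),"yaw,pitch deg",np.round(np.degrees(q[2:]),2),"inl",(abs(rr)<2).mean(),rr[abs(rr)<4].std())
E
python3 m1.py
```

```text
hole tri [ 638.2 -259.6  174.4]
w1 22328 [ 567.5 -300.6  130. ] [ 675.3 -190.   423.4]
w1 axis y,z at x=590 [-584.1 -948.4] yaw,pitch deg [84.17 73.3 ] inl 0.2400125403081333 2.1228517994216904
w2 18040 [ 566.7 -337.   130.2] [ 690.  -191.8  413.5]
w2 axis y,z at x=590 [-256.5   83.8] yaw,pitch deg [ -4.69 252.46] inl 0.05737250554323725 2.2247657929679696
side 1665 [ 568.5 -303.   130.1] [ 672.3 -216.6  206.1]
side axis y,z at x=590 [-259.3  143.1] yaw,pitch deg [ 0.2  29.99] inl 0.648048048048048 1.6442863437311992
top 1023 [ 566.8 -299.6  130.8] [ 674.9 -214.7  208.2]
top axis y,z at x=590 [-256.8  147.4] yaw,pitch deg [-0.86 28.1 ] inl 0.5004887585532747 1.7777158246505986
```

```bash
cat > m1.py <<'E'
from h import *
from scipy.optimize import least_squares
w1=load("wrist1.npz");w2=load("wrist2.npz");sd=load("side0.npz");tp=load("top0.npz")
def fit(c,fixp):
    X=cloud(c)
    im=cv2.cvtColor(c["image"],cv2.COLOR_RGB2HSV)
    m=(X[...,0]>540)&(X[...,0]<660)&(X[...,1]>-305)&(X[...,1]<-210)&(X[...,2]>140)&(X[...,2]<213)
    P=X[m]
    def mk(q):
        y0,z0,yaw,pit=q[0],q[1],q[2],(np.radians(28) if fixp else q[3])
        a=np.array([np.cos(yaw)*np.cos(pit),np.sin(yaw)*np.cos(pit),np.sin(pit)]);return np.array([590,y0,z0]),a
    def res(q,P):
        o,a=mk(q);d=P-o; return np.linalg.norm(d-np.outer(d@a,a),axis=1)-38
    q=np.array([-259,146,0,np.radians(28)][:3 if fixp else 4])
    for th in(8,4,3,2.5,2.5):
        k=abs(res(q,P))<th; q=least_squares(res,q,args=(P[k],),loss="soft_l1",f_scale=.7).x
    o,a=mk(q);d=P[k]-o;t=d@a
    return q,k.sum(),len(P),res(q,P[k]).std(),np.percentile(t,[1,5,95,99]),o,a
if __name__=="__main__":
  for n,c in(("w1",w1),("w2",w2),("side",sd),("top",tp)):
   for f in(0,1):
    q,k,N,s,t,o,a=fit(c,f)
    print(n,f,np.round(q[:2],1),np.round(np.degrees(q[2:]),2),k,N,round(s,2),"t",np.round(t,1),"lip x at z145:",round(590+(145-o[2])/a[2]*a[0],1), "t of lip",round((145-o[2])/a[2],1))
E
python3 m1.py
```

```text
w1 0 [-258.1  147.2] [-1.22 28.23] 5637 9329 0.75 t [-5.1 -1.6 57.5 66.3] lip x at z145: 585.9 t of lip -4.6
w1 1 [-258.2  147.3] [-1.11] 5644 9329 0.75 t [-5.2 -1.8 57.6 66.4] lip x at z145: 585.6 t of lip -4.9
w2 0 [-258.   147.8] [-0.73 27.55] 3177 7000 0.77 t [-6.  -2.8 57.5 66.3] lip x at z145: 584.7 t of lip -6.0
w2 1 [-258.   147.6] [-0.74] 3151 7000 0.76 t [-5.8 -2.4 57.4 66.3] lip x at z145: 585.2 t of lip -5.4
side 0 [-258.4  143.9] [-0.52 28.95] 1163 1501 1.17 t [-5.1 -1.4 54.4 63.6] lip x at z145: 592.0 t of lip 2.3
side 1 [-258.3  144.4] [-0.7] 1161 1501 1.18 t [-5.4 -1.9 53.8 63.5] lip x at z145: 591.1 t of lip 1.3
top 0 [-257.3  147.8] [-0.96 27.07] 582 916 1.26 t [-10.3  -4.7  57.1  65.1] lip x at z145: 584.5 t of lip -6.2
top 1 [-257.3  147.3] [-0.85] 578 916 1.26 t [-9.9 -4.1 56.3 65. ] lip x at z145: 585.6 t of lip -5.0
```

```bash
cat > m2.py <<'E'
from h import *
from scipy.optimize import least_squares
from m1 import w1,w2,sd,tp
for n,c in(("w1",w1),("w2",w2),("side",sd),("top",tp)):
    X=cloud(c)
    m=(X[...,0]>540)&(X[...,0]<780)&(X[...,1]>-60)&(X[...,1]<20)&(X[...,2]>38)&(X[...,2]<80)
    P=X[m]
    def mk(q):
        yaw,pit=q[2],q[3];a=np.array([np.cos(yaw)*np.cos(pit),np.sin(yaw)*np.cos(pit),np.sin(pit)]);return np.array([680,q[0],q[1]]),a
    def res(q,P):
        o,a=mk(q);d=P-o;return np.linalg.norm(d-np.outer(d@a,a),axis=1)-7
    q=np.array([-13,50,.1,0])
    rod=P[(P[:,0]>645)]
    for th in(10,5,3,2.5):
        k=abs(res(q,rod))<th;q=least_squares(res,q,args=(rod[k],),loss="soft_l1",f_scale=.7).x
    o,a=mk(q);print(n,np.round(q[:2],1),np.round(np.degrees(q[2:]),2),k.sum(),len(rod),round(res(q,rod[k]).std(),2))
    d=P-o;t=d@a;rr=np.linalg.norm(d-np.outer(t,a),axis=1)
    near=(rr<8)
    print("  tip t max",np.round(np.percentile(t[near],[99,99.8,100]),1),"flange t (rr>11,z>58)",np.round(np.percentile(t[(rr>11)&(rr<19)&(P[:,2]>59)&(P[:,0]>595)],[2,20,50,80,98]),1))
    im=c["image"][m].astype(int).max(1); dark=(im<60)&(P[:,0]<640)&(rr<18)
    if dark.sum()>10: print("  dark handle t",np.round(np.percentile(t[dark],[1,5,50,95,99]),1),"top z",np.round(np.percentile(P[dark][:,2],[50,90]),1), "y off",np.round(((P[dark]-o)@np.array([-a[1],a[0],0])).mean(),1), dark.sum())
E
python3 m2.py
```

```text
w1 [-14.   50.4] [ 6.47 -0.17] 1284 1551 0.77
  tip t max [66.8 68.6 69. ] flange t (rr>11,z>58) [-76.8 -62.7 -61.2 -59.5 -58.9]
  dark handle t [-132.9 -130.9 -109.5  -87.4  -85.3] top z [60.9 62. ] y off -2.6 628
w2 [-14.   50.4] [ 6.23 -0.13] 1118 1315 0.82
  tip t max [67.4 69.1 69.6] flange t (rr>11,z>58) [-78.9 -62.2 -60.3 -58.4 -57.9]
  dark handle t [-132.2 -129.7 -107.4  -86.5  -85.1] top z [60.7 62.1] y off -4.9 713
side [-15.3  47.7] [ 7.11 -1.4 ] 176 261 1.2
  tip t max [65.9 67.7 69.3] flange t (rr>11,z>58) [-64.  -62.4 -61.3 -59.2 -58. ]
  dark handle t [-135.3 -133.5 -112.4  -88.7  -78.5] top z [53.1 59.1] y off -4.6 205
top [-13.3  49.7] [ 6.17 -0.01] 121 196 1.19
  tip t max [65.8 68.3 69.1] flange t (rr>11,z>58) [-64.6 -63.2 -61.1 -15.3  18.8]
  dark handle t [-136.2 -134.2 -103.3  -64.3  -56.2] top z [59.1 63.7] y off 0.2 148
```

Request:
send_rows(
  commands=[-0.015,-0.03,0.006,0,0,0,-0.015,-0.03,0.006,0,0,0,-0.015,-0.03,0.006,0,0,0,-0.015,-0.03,0.014,0,0,0,-0.015,-0.03,0.014,0,0,0,-0.015,-0.03,0.014,0,0,0,-0.015,-0.03,0.02,0,0,0,-0.015,-0.027,0.02,0,0,-0.057,0,0,0,0,0,-0.057,0,0,0,0,0,0],
)

```text
t: 3.17
tcp_pos: [565.8, -22.0, 232.0]
ee_rot: [[0.993, 0.119, 0.001], [0.119, -0.993, -0.0], [0.001, 0.0, -1.0]]
force: [0.5, 0.2, 1.2]
grip_width: 85.8
```

```bash
python3 snap.py 3 wrist
python3 - <<'E'
from h import *
c=load("wrist1.npz");X=cloud(c);im=c["image"]
m=(X[...,2]>12)&(X[...,2]<60)&(X[...,0]<560)&(X[...,1]<-290)&(X[...,1]>-420)&(im.max(2)<70)
print("stapler",np.round(np.percentile(X[m],[1,50,99],axis=0),1))
s=load("st3.npz");R=s["R"];p=s["p"]
a=np.radians(6.35);
tg=np.array([568.7,-26.4,31]);print("tool-frame shift mm",np.round(R.T@(tg-p),1),"yaw now",np.degrees(np.arctan2(R[1,0],R[0,0])))
E
```

```text
3.1667 [565.8 -22.  232. ] [[0.993, 0.119, 0.001], [0.119, -0.993, -0.0], [0.001, 0.0, -1.0]] [-0.17  0.13  1.46  0.    1.55  1.28] 85.75000276672434
stapler [[ 466.2 -418.4   12.1]
 [ 480.2 -389.9   25.6]
 [ 490.3 -382.1   39. ]]
tool-frame shift mm [  2.2   4.7 201. ] yaw now 6.834296012818245
```

View pics/wrist3.png

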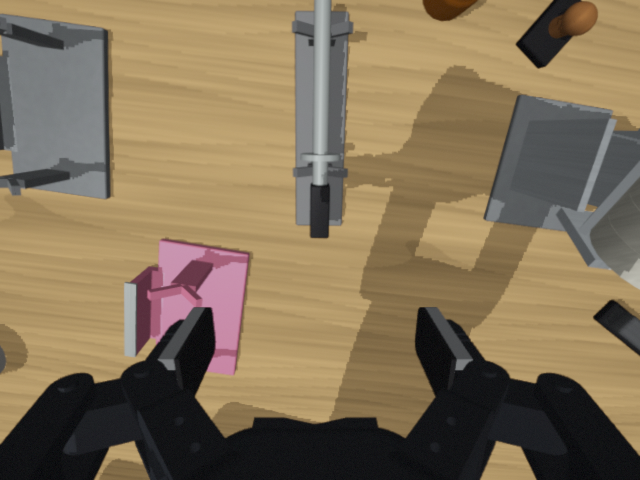

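Wrist3 shows the spindle straight ahead, handle at (320,210) and flange at (321,158). I'll check the fit from this nearer view.

```bash
cat > spin.py <<'E'
from h import *
from scipy.optimize import least_squares
def mk(q,x0):
    yaw,pit=q[2],q[3];a=np.array([np.cos(yaw)*np.cos(pit),np.sin(yaw)*np.cos(pit),np.sin(pit)]);return np.array([x0,q[0],q[1]]),a
def fitrod(P,q,x0,ths=(10,5,3,2.5)):
    def res(q,P):
        o,a=mk(q,x0);d=P-o;return np.linalg.norm(d-np.outer(d@a,a),axis=1)-7
    for th in ths:
        k=abs(res(q,P))<th;q=least_squares(res,q,args=(P[k],),loss="soft_l1",f_scale=.7).x
    return q,k.sum(),res(q,P[k]).std()
E
python3 - <<'E'
from spin import *
c=load("wrist3.npz");X=cloud(c)
m=(X[...,0]>630)&(X[...,0]<780)&(X[...,1]>-40)&(X[...,1]<20)&(X[...,2]>38)&(X[...,2]<80)
q,k,s=fitrod(X[m],np.array([-14,50,.11,0]),680);print(np.round(q[:2],1),np.degrees(q[2:]),k,s)
o,a=mk(q,680);n=np.array([-a[1],a[0],0])
m=(X[...,0]>520)&(X[...,0]<640)&(X[...,1]>-60)&(X[...,1]<10)&(X[...,2]>56)&(X[...,2]<80)
P=X[m];t=(P-o)@a;y=(P-o)@n;dark=c["image"][m].max(1)<70
print("handle t",np.percentile(t[dark],[1,50,99]),"y",np.percentile(y[dark],[2,50,98]),"z",np.median(P[dark][:,2]));b=(~dark)&(abs(y)>7)
print("flange t",np.percentile(t[b],[1,10,50,90,99]))
E
```

```text
[-13.8  50.4] [ 6.12013491 -0.02536933] 2460 0.6633391702557572
handle t [-133.54607567 -108.6534585   -85.51708894] y [-8.64002685 -0.66209671  7.17522193] z 61.19287665812689
flange t [-132.23953681 -106.92665277  -72.19366955  -58.82069303  -57.88105562]
```

Request:
send_rows(
  commands=[0.004,0.0045,0.025,0,0,0.01,0,0,0.03,0,0,0,0,0,0.03,0,0,0,0,0,0.03,0,0,0,0,0,0.03,0,0,0,0,0,0.025,0,0,0,0,0,0.02,0,0,0,0,0,0.011,0,0,0,0,0,0,0,0,0],
)

```text
t: 3.97
tcp_pos: [571.7, -28.3, 29.0]
ee_rot: [[0.995, 0.101, -0.002], [0.101, -0.995, 0.0], [-0.002, -0.001, -1.0]]
force: [-0.3, 0.2, 0.2]
grip_width: 85.4
```

```bash
python3 snap.py 4 wrist side
```

```text
3.9667 [571.7 -28.3  29. ] [[0.995, 0.101, -0.002], [0.101, -0.995, 0.0], [-0.002, -0.001, -1.0]] [-0.18  0.3   1.69  0.    1.16  1.29] 85.4395444270388
```

View pics/wrist4.png

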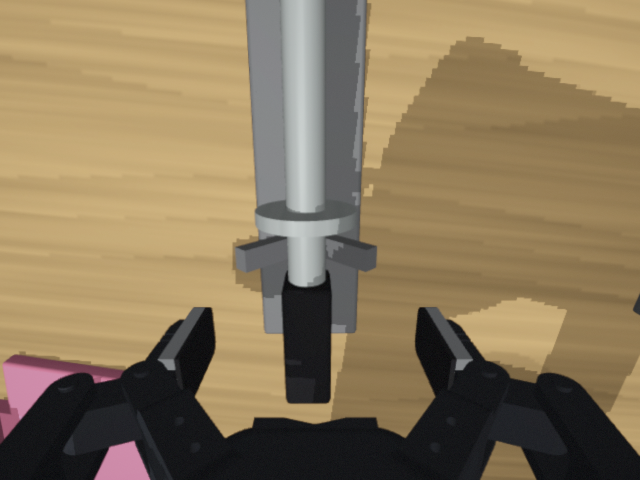

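Request:
send_rows(
  commands=[0,-0.003,-0.002,0,0,-0.005,0,0,0,0,0,0],
)

```text
t: 4.23
tcp_pos: [572.9, -24.7, 34.2]
ee_rot: [[0.994, 0.109, 0.003], [0.109, -0.994, -0.0], [0.003, 0.001, -1.0]]
force: [0.1, -0.6, 0.6]
grip_width: 85.3
```

Request:
send_rows(
  commands=[0,0,0,0,0,0,0,0,0,0,0,0,0,0,0,0,0,0,0,0,0,0,0,0,0,0,0,0,0,0,0,0,0,0,0,0,0,0,0,0,0,0,0,0,0,0,0,0],
  jaw=0,
  force=110,
)

```text
t: 4.9
tcp_pos: [572.2, -25.1, 32.6]
ee_rot: [[0.994, 0.108, 0.0], [0.108, -0.994, -0.0], [0.0, 0.0, -1.0]]
force: [-1.0, -2.3, 5.5]
grip_width: 16.5
```

```bash
python3 snap.py 5 wrist
```

```text
4.9 [572.2 -25.1  32.6] [[0.994, 0.108, 0.0], [0.108, -0.994, -0.0], [0.0, 0.0, -1.0]] [-0.18  0.29  1.69 -0.    1.16  1.28] 16.48448027623262
```

View pics/wrist5.png

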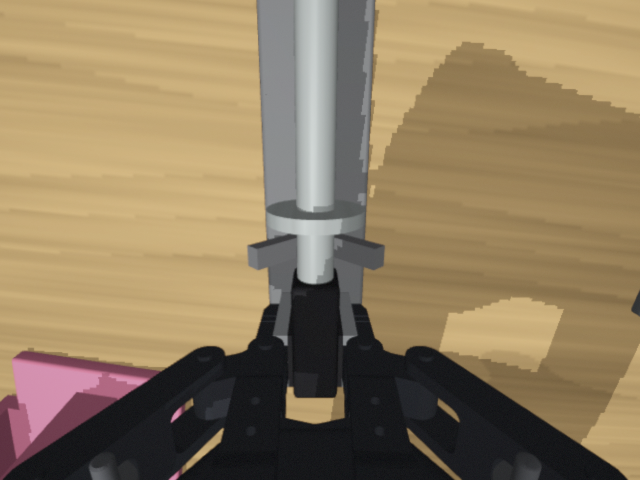

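Gripped (width 16.5 on an 18 mm handle), rod centred at column 316. Next I lift.

Request:
send_rows(
  commands=[0,0,-0.01,0,0,0,0,0,-0.02,0,0,0,0,0,-0.025,0,0,0,0,0,-0.025,0,0,0,0,0,-0.025,0,0,0,0,0,-0.025,0,0,0,0,0,-0.02,0,0,0,0,0,0,0,0,0,0,0,0,0,0,0],
)

```text
t: 5.7
tcp_pos: [572.2, -24.8, 183.4]
ee_rot: [[0.994, 0.109, 0.002], [0.109, -0.994, -0.0], [0.002, 0.0, -1.0]]
force: [-0.8, -0.1, -1.6]
grip_width: 16.2
```

```bash
python3 snap.py 6 wrist side
cat > tool.py <<'E'
import sys
from spin import *
n=sys.argv[1]
c=load(f"wrist{n}.npz");s=load(f"st{n}.npz");R=s["R"];p=s["p"]
X=(cloud(c)-p)@R   # tool frame
m=(X[...,0]>60)&(X[...,0]<190)&(abs(X[...,1])<20)&(X[...,2]>-45)&(X[...,2]<5)
q,k,sd=fitrod(X[m],np.array([0,-19,0,0.]),100)
o,a=mk(q,100);print("rod at tool x=100: y,z",np.round(q[:2],2),"yaw,pitch deg (tool)",np.round(np.degrees(q[2:]),2),k,round(sd,2))
m=(X[...,0]>20)&(X[...,0]<250)&(abs(X[...,1])<25)&(abs(X[...,2]+19)<25)
P=X[m];t=P[:,0];rr=np.linalg.norm((P-o)-np.outer((P-o)@a,a),axis=1)
print("tip",np.percentile(t[(rr<8)],[99,99.9,100]));b=(rr>10)&(rr<19)&(P[:,2]<-24);h,e=np.histogram(t[b],bins=np.arange(20,90,2));print("flange hist",[(int(x),int(y)) for x,y in zip(e,h) if y>3])
E
python3 tool.py 6
```

```text
5.7 [572.2 -24.8 183.4] [[0.994, 0.109, 0.002], [0.109, -0.994, -0.0], [0.002, 0.0, -1.0]] [-0.18  0.17  1.52  0.    1.46  1.28] 16.24263444379739
rod at tool x=100: y,z [  0.53 -17.45] yaw,pitch deg (tool) [0.12 0.09] 7709 0.54
tip [114.14583166 115.17559443 116.01961846]
flange hist [(20, 251), (22, 266), (44, 143), (46, 545), (48, 558), (50, 642)]
```

View pics/side6.png

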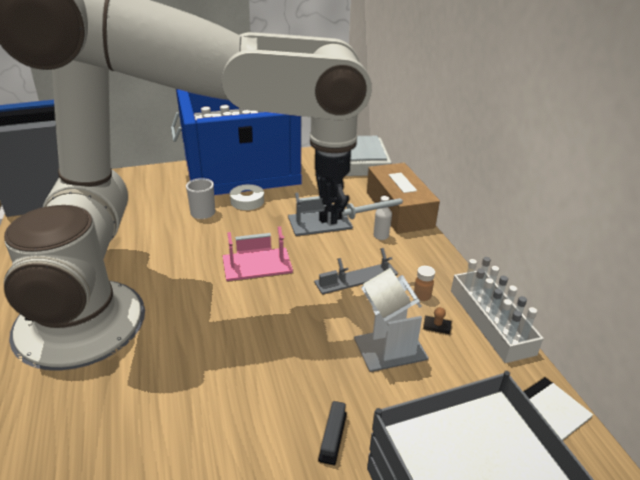

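View pics/wrist6.png

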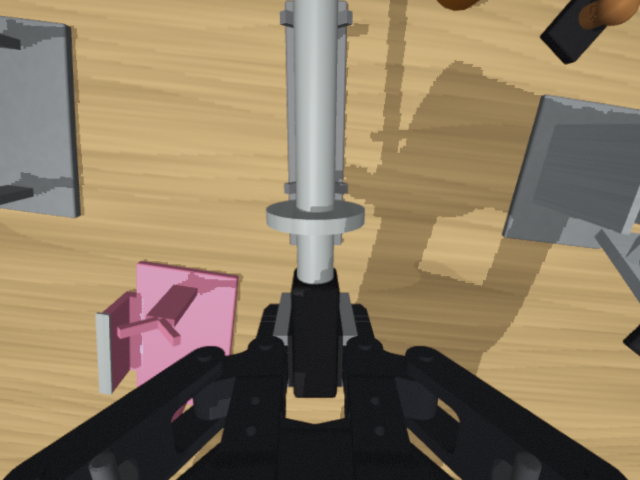

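```bash
cat > plan.py <<'E'
import numpy as np
from scipy.spatial.transform import Rotation as Ro, Slerp
from cell import r
def Rt(yaw,pitch):  # deg; tool x along axis w/ yaw, pitch up; tool z 'down'
    y,p=np.radians(yaw),np.radians(pitch)
    x=np.array([np.cos(y)*np.cos(p),np.sin(y)*np.cos(p),np.sin(p)])
    yy=np.array([np.sin(y),-np.cos(y),0]); return np.c_[x,yy,np.cross(x,yy)]
def plan(wps,p=None,R=None):
    s=r.observe(); p=np.array(s["tcp_pos"],float) if p is None else p; R=np.array(s["ee_rot"],float) if R is None else R
    R=Ro.from_matrix(R).as_matrix()
    for tp,TR,n in wps:
        p0,R0=p.copy(),R.copy(); tp=np.array(tp,float); sl=Slerp([0,1],Ro.from_matrix([R0,TR])); out=[]
        for i in range(1,n+1):
            gp=p0+(tp-p0)*i/n; gR=sl(i/n).as_matrix()
            d=np.round(R.T@(gp-p)/1000*2000)/2000; w=np.round(Ro.from_matrix(R.T@gR).as_rotvec(),3)
            p=p+R@d*1000; R=R@Ro.from_rotvec(w).as_matrix()
            out+=[*d.tolist(),*w.tolist()]
        print(n,"rows:",[float(f"{v:.4f}") for v in out],"max",np.abs(out).reshape(-1,6).max(0)); print("  end",np.round(p,1),np.round(Ro.from_matrix(R.T@TR).magnitude(),4))
E
python3 - <<'E'
from plan import *
R=Rt(-.9,28)
plan([((400,-150,200),R,9),((375,-255,110),R,5),((375,-255,36),R,4)])
E
```

```text
9 rows: [-0.0205, 0.012, -0.002, -0.003, 0.054, 0.014, -0.02, 0.012, -0.003, -0.004, 0.055, 0.013, -0.02, 0.012, -0.0045, -0.003, 0.054, 0.014, -0.0195, 0.013, -0.005, -0.004, 0.055, 0.013, -0.0185, 0.0125, -0.006, -0.003, 0.054, 0.014, -0.0185, 0.0135, -0.0075, -0.004, 0.054, 0.013, -0.018, 0.0135, -0.008, -0.003, 0.055, 0.014, -0.017, 0.0135, -0.009, -0.003, 0.054, 0.013, -0.0165, 0.014, -0.0095, -0.004, 0.054, 0.014] max [0.0205 0.014  0.0095 0.004  0.055  0.014 ]
  end [ 399.9 -150.   199.8] 0.0005
5 rows: [-0.0125, 0.021, 0.0135, 0.0, 0.0, -0.0, -0.0125, 0.021, 0.014, 0.0, 0.0, -0.0, -0.0125, 0.021, 0.0135, 0.0, 0.0, -0.0, -0.0125, 0.0215, 0.0135, 0.0, 0.0, -0.0, -0.0125, 0.021, 0.014, 0.0, 0.0, -0.0] max [0.0125 0.0215 0.014  0.     0.     0.    ]
  end [ 375.2 -255.2  110. ] 0.0005
4 rows: [-0.0085, -0.0, 0.0165, 0.0, 0.0, -0.0, -0.009, -0.0, 0.016, 0.0, 0.0, -0.0, -0.0085, -0.0, 0.0165, 0.0, 0.0, -0.0, -0.009, -0.0, 0.016, 0.0, 0.0, -0.0] max [0.009  0.     0.0165 0.     0.     0.    ]
  end [ 374.8 -255.2   36.1] 0.0005
```

Request:
send_rows(
  commands=[-0.0205,0.012,-0.002,-0.003,0.054,0.014,-0.02,0.012,-0.003,-0.004,0.055,0.013,-0.02,0.012,-0.0045,-0.003,0.054,0.014,-0.0195,0.013,-0.005,-0.004,0.055,0.013,-0.0185,0.0125,-0.006,-0.003,0.054,0.014,-0.0185,0.0135,-0.0075,-0.004,0.054,0.013,-0.018,0.0135,-0.008,-0.003,0.055,0.014,-0.017,0.0135,-0.009,-0.003,0.054,0.013,-0.0165,0.014,-0.0095,-0.004,0.054,0.014,0,0,0,0,0,0],
)

```text
t: 6.63
tcp_pos: [397.4, -152.4, 199.1]
ee_rot: [[0.882, -0.022, 0.471], [-0.02, -1.0, -0.011], [0.471, 0.0, -0.882]]
force: [-0.0, -0.9, -1.0]
grip_width: 16.6
```

Run:
```python
from plan import *
s=r.observe();print(np.round(s["joint_positions"],2),np.round(s["qd"],2))
R=Rt(-.9,28)
plan([((375,-255,130),R,6),((375,-255,36),R,4)])
```

```text
[-0.82 -0.47  2.11  0.37  1.17  0.69] [ 0.13  0.07 -0.07 -0.09 -0.01  0.18]
6 rows: [-0.0085, 0.017, 0.0085, 0.001, -0.0, -0.001, -0.0085, 0.0175, 0.0085, 0.0, -0.001, -0.001, -0.008, 0.017, 0.0085, 0.001, 0.0, -0.001, -0.0085, 0.017, 0.009, 0.0, -0.0, -0.001, -0.0085, 0.0175, 0.0085, 0.001, -0.001, -0.001, -0.0085, 0.017, 0.0085, 0.001, 0.0, -0.001] max [0.0085 0.0175 0.009  0.001  0.001  0.001 ]
  end [ 375.  -255.   129.9] 0.0006
4 rows: [-0.011, 0.0, 0.0205, -0.0, 0.0, 0.0, -0.011, 0.0, 0.021, -0.0, 0.0, 0.0, -0.011, 0.0, 0.0205, -0.0, 0.0, 0.0, -0.011, 0.0, 0.021, -0.0, 0.0, 0.0] max [0.011 0.    0.021 0.    0.    0.   ]
  end [ 375.1 -255.    36. ] 0.0006
```

Request:
send_rows(
  commands=[-0.0085,0.017,0.0085,0,0,0,-0.0085,0.017,0.0085,0,0,0,-0.0085,0.017,0.0085,0,0,0,-0.0085,0.017,0.0085,0,0,0,-0.0085,0.017,0.0085,0,0,0,-0.0085,0.017,0.0085,0,0,0,0,0,0,0,0,0],
)

```text
t: 7.22
tcp_pos: [376.8, -252.7, 128.4]
ee_rot: [[0.884, -0.017, 0.467], [-0.017, -1.0, -0.005], [0.467, -0.003, -0.884]]
force: [-0.1, 0.9, -2.3]
grip_width: 16.5
```

Run:
```python
from plan import *
s=r.observe();print(np.round(s["joint_positions"],2),np.round(s["tcp_pos"],1))
R=Rt(-.9,28)
plan([((375,-255,36),R,5)])
```

```text
[-1.07 -0.28  2.13  0.48  1.09  0.34] [ 376.8 -252.7  128.4]
5 rows: [-0.009, 0.0005, 0.016, -0.0, 0.001, -0.001, -0.009, 0.0005, 0.0165, -0.001, 0.0, -0.0, -0.009, 0.0005, 0.016, -0.0, 0.001, -0.001, -0.009, 0.0005, 0.016, -0.001, 0.0, -0.0, -0.009, 0.0005, 0.0165, -0.0, 0.001, -0.001] max [0.009  0.0005 0.0165 0.001  0.001  0.001 ]
  end [ 374.9 -255.    35.7] 0.0002
```

Request:
send_rows(
  commands=[-0.009,0.0005,0.0165,0,0,0,-0.009,0.0005,0.0165,0,0,0,-0.009,0.0005,0.0165,0,0.001,0,-0.009,0.0005,0.016,0,0.001,0,-0.009,0.0005,0.0155,0,0.001,0,0,0,0,0,0,0,0,0,0,0,0,0],
)

```text
t: 7.8
tcp_pos: [376.2, -253.2, 38.3]
ee_rot: [[0.882, -0.015, 0.471], [-0.015, -1.0, -0.005], [0.471, -0.002, -0.882]]
force: [-0.1, 0.0, -1.2]
grip_width: 16.3
```

```bash
python3 snap.py 7 wrist side top; python3 tool.py 7
python3 - <<'E'
from h import *
c=load("side7.npz")
im=c["image"][220:400,260:460,::-1];cv2.imwrite("pics/side7c.png",cv2.resize(im,None,fx=3.3,fy=3.3,interpolation=cv2.INTER_CUBIC))
E
```

```text
7.8 [ 376.2 -253.2   38.3] [[0.882, -0.015, 0.471], [-0.015, -1.0, -0.005], [0.471, -0.002, -0.882]] [-1.07 -0.15  2.24  0.56  0.88  0.19] 16.271045277800297
rod at tool x=100: y,z [  0.67 -18.11] yaw,pitch deg (tool) [0.2  0.09] 7766 0.54
tip [114.5306554  115.58298066 116.19490397]
flange hist [(20, 240), (22, 300), (24, 18), (44, 51), (46, 548), (48, 543), (50, 778)]
```

View pics/side7c.png

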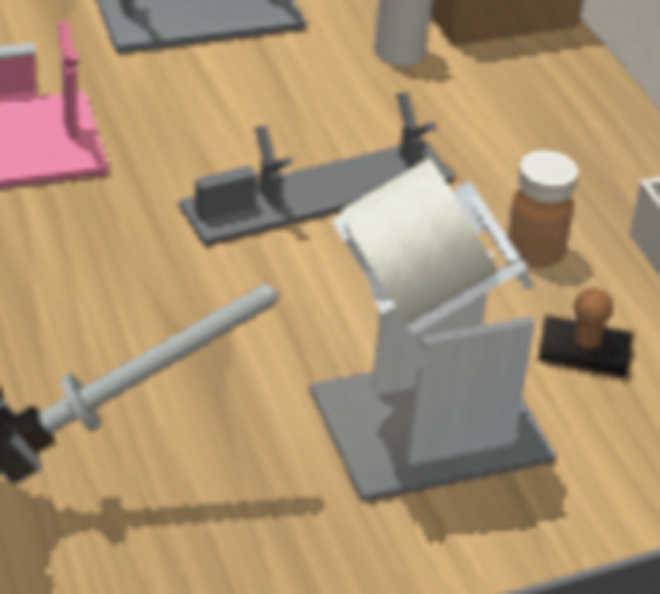

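View pics/wrist7.png

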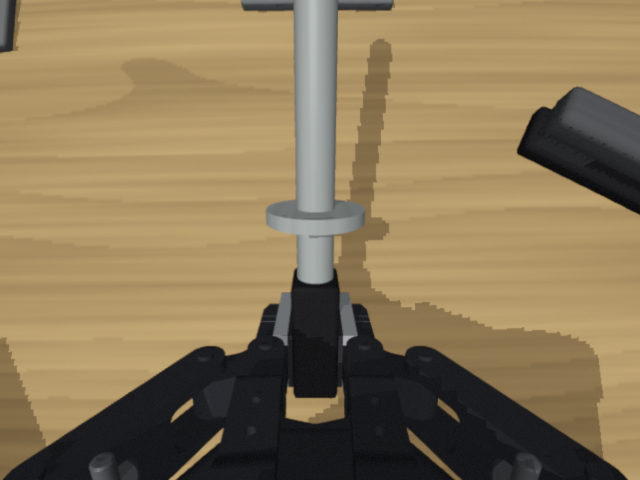

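The wrist shot shows the rod straight at column 315. The side crop shows the rod pitched parallel to the slope, tip near crop (268,295) and below the roll opening. Next I compare the rod line with the roll axis in each camera.

```bash
cat > cmp.py <<'E'
import sys
from spin import *
from m1 import fit
n=sys.argv[1]
L=np.array([585.5,-258.0,145.]);
s=load(f"st{n}.npz");R=s["R"];p=s["p"]
oT=R@np.array([50,.5,-17.8])+p
ar=np.array([np.cos(np.radians(-.9))*np.cos(np.radians(28)),np.sin(np.radians(-.9))*np.cos(np.radians(28)),np.sin(np.radians(28))])
up=np.array([-ar[2],0,ar[0]]);yy=np.array([0,1,0])
def rep(tag,o,a,L,arr):
    t=(L-o)@arr; e=L-(o+a*((L-o)@arr)/(a@arr))
    print(tag,"rod relative to roll axis at lip: side(y) %.1f up %.1f"%(-e[1],-(e@up)),"dir yaw %.2f pitch %.2f"%(np.degrees(np.arctan2(a[1],a[0])),np.degrees(np.arcsin(a[2]))),"origin to lip along: %.1f"%t)
rep("robot",oT,R[:,0],L,ar)
for cam in ("side","top"):
    c=load(f"{cam}{n}.npz");X=cloud(c)
    d=X-oT;t=d@R[:,0];rr=np.linalg.norm(d-t[...,None]*R[:,0],axis=-1)
    m=(t>8)&(t<126)&(rr<14); P=X[m]
    x0=oT[0]+50; g=oT+R[:,0]*50/R[0,0]
    q,k,sd=fitrod(P,np.array([g[1],g[2],np.arctan2(R[1,0],R[0,0]),np.arcsin(R[2,0])]),x0,(10,5,3,3))
    o,a=mk(q,x0)
    f=fit(load(cam+"0.npz"),1);ro,ra=f[5],f[6]
    Lc=ro+ra*((L-ro)@ra)
    tt=(X[(rr<12)&(t>60)&(t<150)]-oT)@R[:,0]
    print(k,round(sd,2),"tip t",np.round(np.percentile(tt,[98,99.5]),1)); rep(cam,o-a*((o-oT)@a),a,Lc,ra)
E
python3 cmp.py 7
```

```text
robot rod relative to roll axis at lip: side(y) 1.0 up 22.2 dir yaw -0.95 pitch 28.09 origin to lip along: 185.0
438 1.27 tip t [127.9 128.9]
side rod relative to roll axis at lip: side(y) -1.0 up 23.1 dir yaw -1.19 pitch 28.03 origin to lip along: 185.0
181 1.46 tip t [128.4 130.3]
top rod relative to roll axis at lip: side(y) 0.4 up 23.4 dir yaw -0.92 pitch 27.38 origin to lip along: 185.0
```

Request:
send_rows(
  commands=[0.0105,0,0.0056,0,0,0,0.0105,0,0.0056,0,0,0,0.0105,0,0.0056,0,0,0,0.0095,0,0.0056,0,0,0,0,0,0,0,0,0,0,0,0,0,0,0],
)

```text
t: 8.45
tcp_pos: [423.4, -254.7, 39.1]
ee_rot: [[0.881, -0.014, 0.472], [-0.012, -1.0, -0.008], [0.472, 0.001, -0.881]]
force: [-0.9, -0.6, -1.9]
grip_width: 16.1
```

```bash
python3 snap.py 8 wrist side top; python3 cmp.py 8
python3 - <<'E'
from h import *
c=load("side8.npz")
im=c["image"][220:400,260:460,::-1];cv2.imwrite("pics/side8c.png",cv2.resize(im,None,fx=3.3,fy=3.3,interpolation=cv2.INTER_CUBIC))
E
```

```text
8.45 [ 423.4 -254.7   39.1] [[0.881, -0.014, 0.472], [-0.012, -1.0, -0.008], [0.472, 0.001, -0.881]] [-0.96 -0.07  2.17  0.55  0.81  0.29] 16.086887616796673
robot rod relative to roll axis at lip: side(y) 0.6 up 1.1 dir yaw -0.79 pitch 28.19 origin to lip along: 143.0
419 1.29 tip t [126.3 127.8]
side rod relative to roll axis at lip: side(y) 0.1 up 1.0 dir yaw -0.52 pitch 27.94 origin to lip along: 143.0
171 1.4 tip t [126.1 126.9]
top rod relative to roll axis at lip: side(y) -0.1 up 2.1 dir yaw -1.30 pitch 27.90 origin to lip along: 143.0
```

View pics/side8c.png

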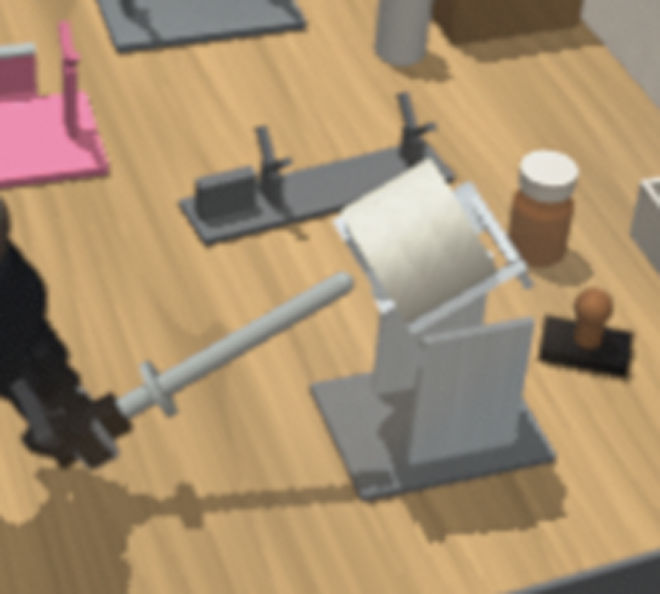

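View pics/wrist8.png

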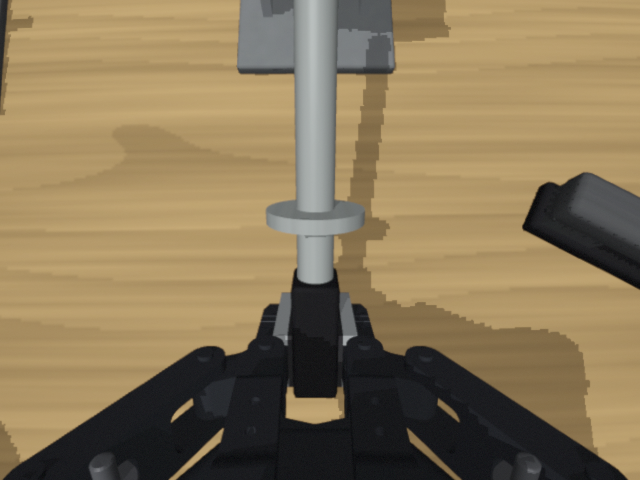

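Request:
send_rows(
  commands=[0.007,0,0.001,0,0,0,0.007,0,0,0,0,0,0.007,0,0,0,0,0,0.007,0,0,0,0,0,0.007,0,0,0,0,0],
)

```text
t: 9.02
tcp_pos: [455.2, -255.3, 54.6]
ee_rot: [[0.881, -0.015, 0.472], [-0.013, -1.0, -0.008], [0.472, 0.0, -0.882]]
force: [-0.7, -0.0, -2.1]
grip_width: 16.1
```

```bash
python3 snap.py 9 side top; python3 cmp.py 9|grep -v tip
```

```text
9.0167 [ 455.2 -255.3   54.6] [[0.881, -0.015, 0.472], [-0.013, -1.0, -0.008], [0.472, 0.0, -0.882]] [-0.89 -0.04  2.1   0.52  0.82  0.38] 16.11764608194213
robot rod relative to roll axis at lip: side(y) 0.2 up -0.4 dir yaw -0.87 pitch 28.17 origin to lip along: 107.6
side rod relative to roll axis at lip: side(y) -1.2 up -0.4 dir yaw -1.38 pitch 27.86 origin to lip along: 107.6
top rod relative to roll axis at lip: side(y) 0.4 up 1.4 dir yaw -0.59 pitch 28.49 origin to lip along: 107.6
```

Tip is about 21 mm past the lip and into roll1, with no contact force. I'll continue.

Request:
send_rows(
  commands=[0.009,0,0,0,0,0,0.009,0,0,0,0,0,0.009,0,0,0,0,0,0.009,0,0,0,0,0,0.009,0,0,0,0,0,0,0,0,0,0,0],
)

```text
t: 9.62
tcp_pos: [495.7, -256.2, 76.5]
ee_rot: [[0.881, -0.015, 0.473], [-0.013, -1.0, -0.008], [0.473, 0.001, -0.881]]
force: [1.1, 0.2, -1.2]
grip_width: 16.2
```

```bash
python3 snap.py 10 side top; python3 cmp.py 10|grep -v tip;python3 - <<'E'
from h import *
c=load("side10.npz")
im=c["image"][220:400,260:460,::-1];cv2.imwrite("pics/side10c.png",cv2.resize(im,None,fx=3.3,fy=3.3,interpolation=cv2.INTER_CUBIC))
E
```

```text
9.6167 [ 495.7 -256.2   76.5] [[0.881, -0.015, 0.473], [-0.013, -1.0, -0.008], [0.473, 0.001, -0.881]] [-0.82 -0.    2.02  0.48  0.83  0.49] 16.16578314156291
robot rod relative to roll axis at lip: side(y) -0.0 up -0.0 dir yaw -0.82 pitch 28.24 origin to lip along: 61.6
side rod relative to roll axis at lip: side(y) -0.0 up -0.1 dir yaw 0.37 pitch 28.19 origin to lip along: 61.5
top rod relative to roll axis at lip: side(y) 0.1 up -0.7 dir yaw -0.17 pitch 27.03 origin to lip along: 61.5
```

View pics/side10c.png

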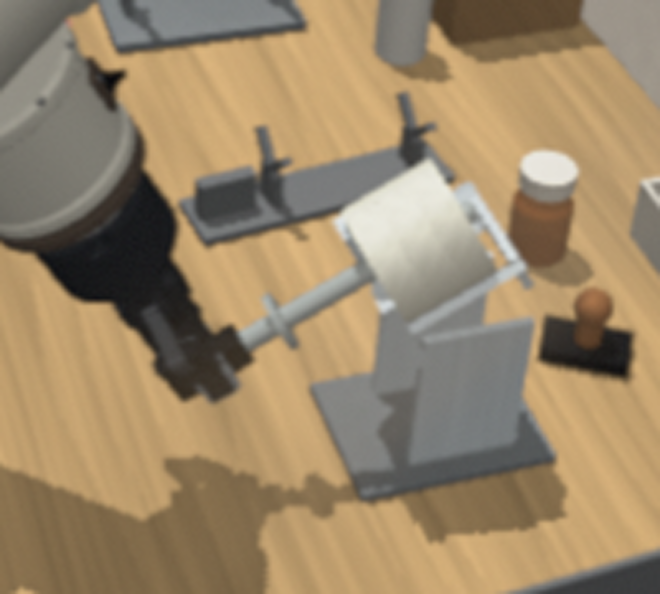

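The rod has entered the rolls cleanly and the rolls haven't moved. I'll push on until the flange is about 6 mm short of roll1.

Request:
send_rows(
  commands=[0.009,0,0,0,0,0,0.009,0,0,0,0,0,0.009,0,0,0,0,0,0.009,0,0,0,0,0,0.009,0,0,0,0,0,0.006,0,0,0,0,0,0.004,0,0,0,0,0,0,0,0,0,0,0,0,0,0,0,0,0],
)

```text
t: 10.47
tcp_pos: [542.5, -256.5, 101.1]
ee_rot: [[0.882, -0.015, 0.472], [-0.013, -1.0, -0.007], [0.472, 0.0, -0.882]]
force: [0.2, 0.7, -1.3]
grip_width: 16.5
```

```bash
python3 snap.py 11 side top wrist; python3 cmp.py 11|grep robot;python3 - <<'E'
from h import *
c=load("side11.npz")
im=c["image"][220:400,260:460,::-1];cv2.imwrite("pics/side11c.png",cv2.resize(im,None,fx=3.3,fy=3.3,interpolation=cv2.INTER_CUBIC))
E
```

```text
10.4667 [ 542.5 -256.5  101.1] [[0.882, -0.015, 0.472], [-0.013, -1.0, -0.007], [0.472, 0.0, -0.882]] [-0.74  0.05  1.91  0.43  0.85  0.61] 16.486207380724817
robot rod relative to roll axis at lip: side(y) 0.3 up -0.6 dir yaw -0.87 pitch 28.15 origin to lip along: 8.7
```

View pics/side11c.png

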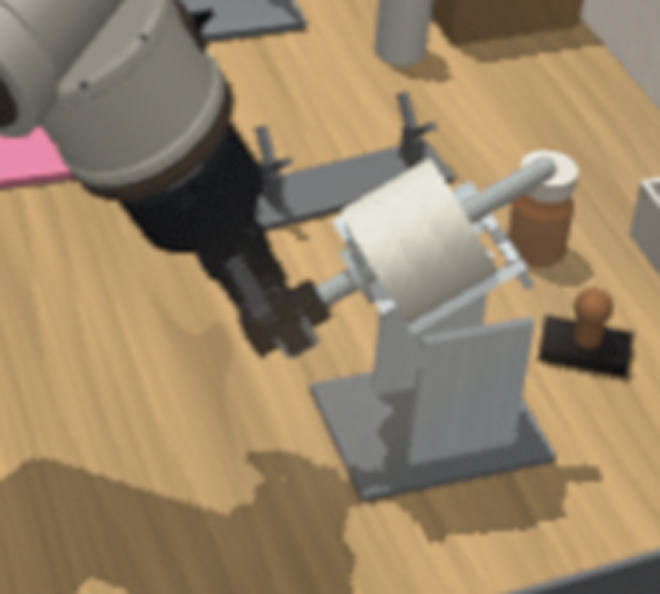

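View pics/wrist11.png

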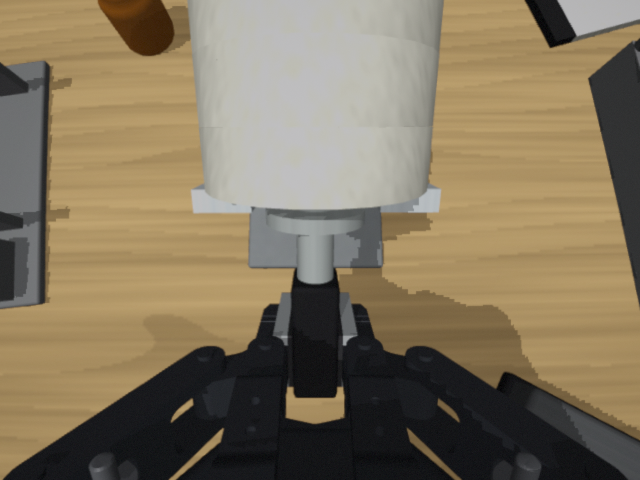

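Request:
send_rows(
  commands=[0.004,0,0,0,0,0,0,0,-0.003,0,0,0,0,0,-0.004,0,0,0,0,0,-0.004,0,0,0,0,0,-0.006,0,0,0,0,0,-0.008,0,0,0,0,0,-0.01,0,0,0,0,0,-0.01,0,0,0,0,0,-0.01,0,0,0,0,0,-0.01,0,0,0],
  force=120,
)

```text
t: 11.45
tcp_pos: [514.8, -256.3, 161.7]
ee_rot: [[0.881, -0.016, 0.472], [-0.013, -1.0, -0.008], [0.472, 0.001, -0.881]]
force: [0.2, -0.4, -3.2]
grip_width: 16.4
```

```bash
python3 snap.py 12 side wrist
python3 - <<'E'
from h import *
c=load("side12.npz")
im=c["image"][190:370,260:460,::-1];cv2.imwrite("pics/side12c.png",cv2.resize(im,None,fx=3.3,fy=3.3,interpolation=cv2.INTER_CUBIC))
E
```

```text
11.45 [ 514.8 -256.3  161.7] [[0.881, -0.016, 0.472], [-0.013, -1.0, -0.008], [0.472, 0.001, -0.881]] [-0.79 -0.06  1.88  0.4   0.99  0.64] 16.37800420355294
```

View pics/side12c.png

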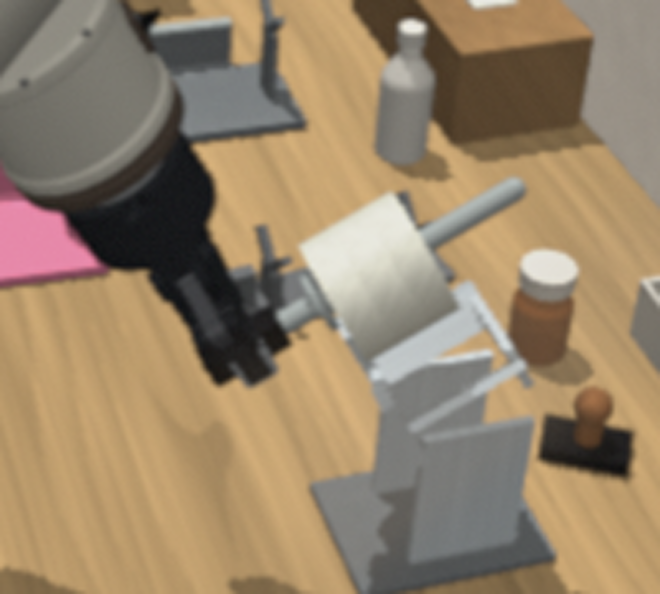

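View pics/wrist12.png

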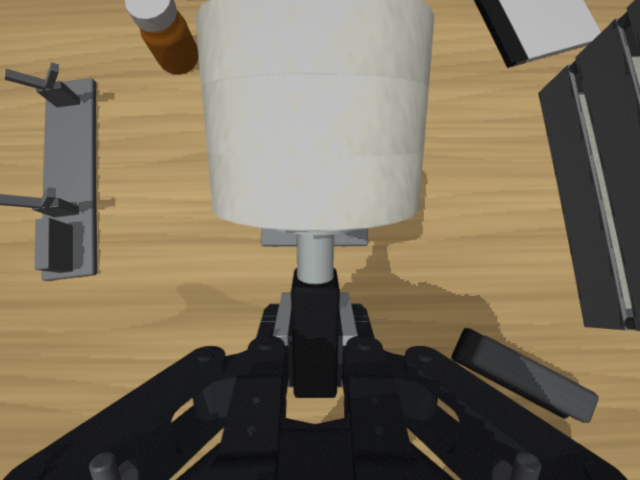

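All three rolls are on the rod against the flange, clear of the rack. I'll raise further and measure the dispenser meanwhile.

Request:
send_rows(
  commands=[-0.007,0,-0.013,0,0,0,0,0,-0.02,0,0,0,0.006,0,-0.025,0,0,0,0.01,0,-0.025,0,0,0,0,0,-0.02,0,0,0,0,0,0,0,0,0],
)

```text
t: 12.05
tcp_pos: [474.7, -256.3, 259.5]
ee_rot: [[0.88, -0.016, 0.475], [-0.012, -1.0, -0.011], [0.475, 0.004, -0.88]]
force: [-0.1, -0.6, -2.3]
grip_width: 15.8
```

```bash
python3 snap.py 13 wrist top side
python3 - <<'E'
from h import *
for n in("top0","side0","top13","side13","wrist1","wrist6"):
    c=load(n+".npz");X=cloud(c);hsv=cv2.cvtColor(c["image"],cv2.COLOR_RGB2HSV)
    box=(X[...,0]>500)&(X[...,0]<760)&(X[...,1]>130)&(X[...,1]<340)
    b=box&(X[...,2]>6)&(X[...,2]<14)&(hsv[...,1]<70)
    P=X[b][:,:2].astype(np.float32)
    if len(P)<50: print(n,len(P));continue
    P2=P
    rc=cv2.minAreaRect(P2);print(n,len(P),"base rect",np.round(rc[0],1),np.round(rc[1],1),round(rc[2],2))
    p=box&(X[...,2]>60)&(X[...,2]<100)&(hsv[...,1]<70);Q=X[p]
    for lab,k in(("near",Q[:,0]<630),("far",Q[:,0]>=630)):
        if k.sum()>3: print("   post",lab,k.sum(),np.round(np.percentile(Q[k],[2,50,98],axis=0),1).tolist())
E
```

```text
12.05 [ 474.7 -256.3  259.5] [[0.88, -0.016, 0.475], [-0.012, -1.0, -0.011], [0.475, 0.004, -0.88]] [-0.86 -0.2   1.8   0.38  1.22  0.66] 15.78436644636991
top0 1348 base rect [657.8 236.7] [136.6 241.5] 72.91
   post near 60 [[563.3, 225.2, 70.0], [567.0, 253.2, 86.8], [571.8, 272.6, 98.0]]
   post far 105 [[686.6, 132.8, 61.5], [692.7, 230.5, 80.8], [759.0, 265.6, 96.2]]
side0 810 base rect [661.3 234.4] [137.8 246.3] 72.8
   post near 60 [[564.8, 223.7, 61.9], [567.8, 248.0, 79.5], [573.6, 268.9, 92.2]]
   post far 82 [[688.3, 130.5, 61.6], [692.8, 231.4, 75.5], [759.9, 263.5, 92.1]]
top13 1378 base rect [658.8 236.1] [137.  244.8] 72.03
   post near 59 [[563.0, 225.0, 71.8], [567.1, 252.6, 86.6], [571.6, 273.0, 98.7]]
   post far 101 [[686.5, 130.9, 60.9], [692.9, 229.5, 79.8], [759.5, 266.3, 94.6]]
side13 556 base rect [680.2 231.9] [134.2 216.3] 69.55
   post far 74 [[688.2, 135.3, 61.3], [691.9, 237.4, 77.0], [759.3, 263.7, 91.3]]
wrist1 7439 base rect [629.3 214.5] [166.6 255. ] 89.77
   post near 136 [[563.5, 223.3, 60.6], [568.5, 237.0, 70.4], [571.6, 248.4, 94.2]]
   post far 299 [[752.1, 130.4, 60.9], [755.7, 138.3, 77.3], [759.7, 151.5, 85.6]]
wrist6 13397 base rect [595.7 222.3] [236.2 122.3] 17.02
```

View pics/wrist13.png

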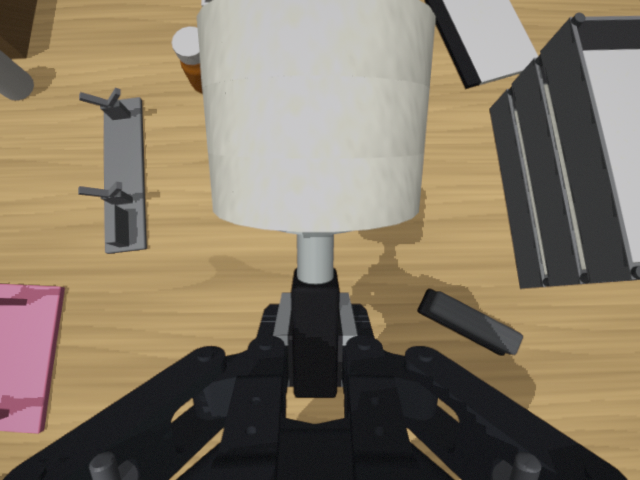

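Wrist13 shows the three rolls seated against the flange at (315,215). I'm carrying it toward the dispenser side with the tip still up.

Request:
send_rows(
  commands=[0,-0.015,0,0,0,0,0,-0.028,0,0,0,0,0,-0.03,0,0,0,0,0,-0.03,0,0,0,0,0,-0.03,0,0,0,0,0,-0.03,0,0,0,0,0,-0.03,0,0,0,0,0,-0.03,0,0,0,0,0,-0.03,0,0,0,0,0,-0.03,0,0,0,0],
)

```text
t: 13.03
tcp_pos: [478.6, 29.2, 253.7]
ee_rot: [[0.882, -0.015, 0.471], [-0.013, -1.0, -0.007], [0.471, -0.0, -0.882]]
force: [1.2, -0.4, -2.6]
grip_width: 16.2
```

Request:
send_rows(
  commands=[0,-0.025,0,0,0,0,0,-0.015,0,0,0,0,0,0,0,0,0,0,0,0,0,0,0,0],
)

```text
t: 13.37
tcp_pos: [479.4, 68.6, 253.7]
ee_rot: [[0.883, -0.013, 0.47], [-0.011, -1.0, -0.006], [0.47, 0.0, -0.883]]
force: [-1.0, -0.2, -3.8]
grip_width: 16.0
```

```bash
python3 snap.py 14 wrist side
```

```text
13.3667 [479.4  68.6 253.7] [[0.883, -0.013, 0.47], [-0.011, -1.0, -0.006], [0.47, 0.0, -0.883]] [-0.02 -0.37  1.94  0.    1.09  1.56] 15.957408135610018
```

View pics/wrist14.png

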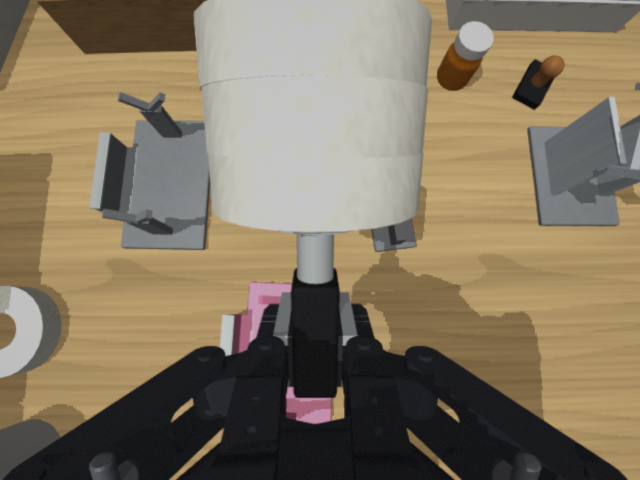

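Wrist14 shows the grey dispenser at left: far post V near (150,112), near post V near (142,222), tear bar at (110,170). I'll measure it.

Run:
```python
from h import *
for n in("wrist14","top13","top0","side0","wrist1"):
    c=load(n+".npz");X=cloud(c);hsv=cv2.cvtColor(c["image"],cv2.COLOR_RGB2HSV)
    box=(X[...,0]>530)&(X[...,0]<725)&(X[...,1]>170)&(X[...,1]<340)
    p=box&(X[...,2]>55)&(X[...,2]<104);Q=X[p]
    res=[]
    for lab,k in(("near",Q[:,0]<600),("far",(Q[:,0]>=660)&(Q[:,0]<710))):
        q=Q[k]
        if len(q)<5: print(n,lab,"none");continue
        top=q[q[:,2]>84]
        print(n,lab,len(q),"x",np.round(np.percentile(q[:,0],[3,50,97]),1),"y",np.round(np.percentile(q[:,1],[1,99]),1),"z max",round(np.percentile(q[:,2],98),1))
        # V profile: highest z per y bin
        prof=[]
        for y in range(215,285,4):
            kk=(q[:,1]>=y)&(q[:,1]<y+4)
            if kk.sum()>2: prof.append((y+2,round(float(np.percentile(q[kk,2],95)),0)))
        print("   ",prof)
    # tear bar
    t=box&(X[...,2]>25)&(X[...,2]<60)&(X[...,1]>285)
    T=X[t]
    if len(T)>20:
        f=np.polyfit(T[:,0],T[:,1],1);print("   bar",len(T),np.round(np.percentile(T,[2,98],axis=0),1).tolist(),"slope deg",round(np.degrees(np.arctan(f[0])),2))
    b=box&(X[...,2]>6)&(X[...,2]<14)&(hsv[...,1]<60)
    B=X[b]
    # right (low y) edge vs x, front edge vs y
    E=[]
    for x in range(556,704,4):
        kk=(B[:,0]>=x)&(B[:,0]<x+4)
        if kk.sum()>4:E.append((x+2,B[kk,1].min()))
    E=np.array(E);f=np.polyfit(E[:,0],E[:,1],1)
    r1=E[:,1]-np.polyval(f,E[:,0]);E=E[abs(r1)<3];f=np.polyfit(E[:,0],E[:,1],1)
    F=[]
    for y in range(200,290,4):
        kk=(B[:,1]>=y)&(B[:,1]<y+4)
        if kk.sum()>4:F.append((y+2,B[kk,0].min(),B[kk,0].max()))
    F=np.array(F)
    g=np.polyfit(F[:,0],F[:,1],1)
    print("   right edge y at 630:",round(np.polyval(f,630),1),"slope",round(np.degrees(np.arctan(f[0])),2),"front edge x",round(np.polyval(g,248),1),"slope",round(np.degrees(np.arctan(g[0])),2),"back",np.round(np.percentile(F[:,2],[50,90]),1))
```

```text
wrist14 near 578 x [563.8 566.2 571.3] y [225. 272.] z max 96.0
    [(225, 95.0), (229, 97.0), (233, 93.0), (237, 87.0), (241, 84.0), (245, 80.0), (249, 79.0), (253, 81.0), (257, 87.0), (261, 90.0), (265, 95.0), (269, 96.0), (273, 93.0)]
wrist14 far 758 x [686.6 688.7 695.5] y [220.9 267.5] z max 95.7
    [(221, 95.0), (225, 96.0), (229, 93.0), (233, 88.0), (237, 84.0), (241, 80.0), (245, 77.0), (249, 82.0), (253, 86.0), (257, 89.0), (261, 93.0), (265, 96.0), (269, 94.0)]
   bar 1741 [[587.3, 301.0, 26.2], [674.1, 314.8, 49.5]] slope deg -2.08
   right edge y at 630: 198.4 slope 1.73 front edge x 547.6 slope 1.89 back [709.8 710.8]
top13 near 62 x [562.9 566.5 571.4] y [225.  273.3] z max 98.7
    [(225, 99.0), (229, 97.0), (233, 94.0), (237, 89.0), (241, 85.0), (245, 81.0), (249, 78.0), (253, 85.0), (257, 89.0), (261, 88.0), (265, 98.0), (269, 97.0), (273, 94.0)]
top13 far 66 x [686.2 689.1 694.4] y [221.1 266.8] z max 94.9
    [(221, 93.0), (225, 95.0), (229, 92.0), (233, 90.0), (237, 83.0), (241, 79.0), (245, 77.0), (249, 84.0), (253, 84.0), (257, 90.0), (261, 91.0), (265, 95.0)]

[... 961 characters left out ...]
 89.0), (261, 88.0), (265, 94.0), (269, 92.0)]
side0 far 75 x [688.3 691.4 697.1] y [219.4 264.8] z max 92.6
    [(221, 93.0), (225, 91.0), (229, 81.0), (233, 79.0), (237, 70.0), (241, 70.0), (245, 84.0), (249, 79.0), (253, 86.0), (257, 87.0), (261, 92.0), (265, 91.0)]
   bar 244 [[593.3, 296.0, 25.6], [676.8, 315.1, 47.6]] slope deg -2.12
   right edge y at 630: 197.1 slope -1.36 front edge x 552.6 slope 0.34 back [705.7 709.9]
wrist1 near 182 x [563.3 568.6 571.6] y [222.9 252.9] z max 94.2
    [(221, 94.0), (225, 94.0), (233, 82.0), (237, 72.0), (241, 73.0), (245, 68.0), (249, 66.0)]
wrist1 far none
   right edge y at 630: 195.7 slope -1.89 front edge x 549.5 slope 6.87 back [709.6 711.4]
```

Run:
```python
from plan import *
plan([((528,250.4,190),Rt(-2.04,8),9)])
```

```text
9 rows: [0.001, -0.0205, 0.0085, -0.001, -0.039, 0.002, 0.0015, -0.0205, 0.009, -0.0, -0.039, 0.002, 0.0015, -0.0205, 0.0085, -0.001, -0.039, 0.002, 0.002, -0.0205, 0.0085, -0.001, -0.039, 0.003, 0.0025, -0.0205, 0.008, -0.0, -0.039, 0.002, 0.0025, -0.0205, 0.0085, -0.001, -0.038, 0.002, 0.003, -0.0205, 0.008, -0.001, -0.039, 0.002, 0.003, -0.0205, 0.008, -0.0, -0.039, 0.002, 0.0035, -0.0205, 0.008, -0.001, -0.039, 0.002] max [0.0035 0.0205 0.009  0.001  0.039  0.003 ]
  end [528.2 250.6 190. ] 0.0005
```

Request:
send_rows(
  commands=[0.001,-0.0205,0.0085,-0.001,-0.039,0.002,0.0015,-0.0205,0.009,0,-0.039,0.002,0.0015,-0.0205,0.0085,-0.001,-0.039,0.002,0.002,-0.0205,0.0085,-0.001,-0.039,0.003,0.0025,-0.0205,0.008,0,-0.039,0.002,0.0025,-0.0205,0.0085,-0.001,-0.038,0.002,0.003,-0.0205,0.008,-0.001,-0.039,0.002,0.003,-0.0205,0.008,0,-0.039,0.002,0.0035,-0.0205,0.008,-0.001,-0.039,0.002,0,0,0,0,0,0],
)

```text
t: 14.3
tcp_pos: [529.6, 252.1, 188.4]
ee_rot: [[0.99, -0.036, 0.136], [-0.036, -0.999, -0.005], [0.136, 0.0, -0.991]]
force: [1.0, 0.5, -3.8]
grip_width: 15.8
```

Request:
send_rows(
  commands=[0,0,0,0,0,0,0,0,0,0,0,0],
)

```text
t: 14.47
tcp_pos: [528.8, 249.7, 190.7]
ee_rot: [[0.989, -0.036, 0.141], [-0.036, -0.999, -0.005], [0.141, 0.0, -0.99]]
force: [0.2, -0.7, -2.7]
grip_width: 16.4
```

```bash
python3 snap.py 15 wrist side top;  python3 - <<'E'
from h import *
for n,b in(("side15",(250,120,420,250)),("top15",(160,150,330,280))):
    c=load(n+".npz")
    im=c["image"][b[1]:b[3],b[0]:b[2],::-1];cv2.imwrite(f"pics/{n}c.png",cv2.resize(im,None,fx=4,fy=4,interpolation=cv2.INTER_CUBIC))
E
```

```text
14.4667 [528.8 249.7 190.7] [[0.989, -0.036, 0.141], [-0.036, -0.999, -0.005], [0.141, 0.0, -0.99]] [ 0.34  0.11  1.58 -0.05  1.33  1.95] 16.42405954436801
```

View pics/side15c.png

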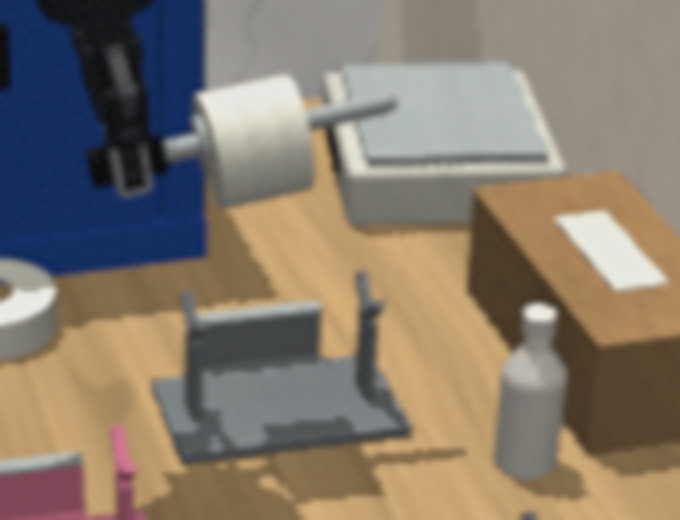

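View pics/wrist15.png

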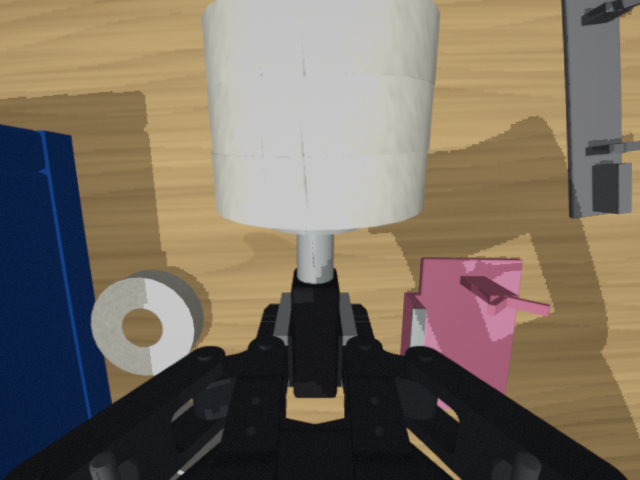

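View pics/top15c.png

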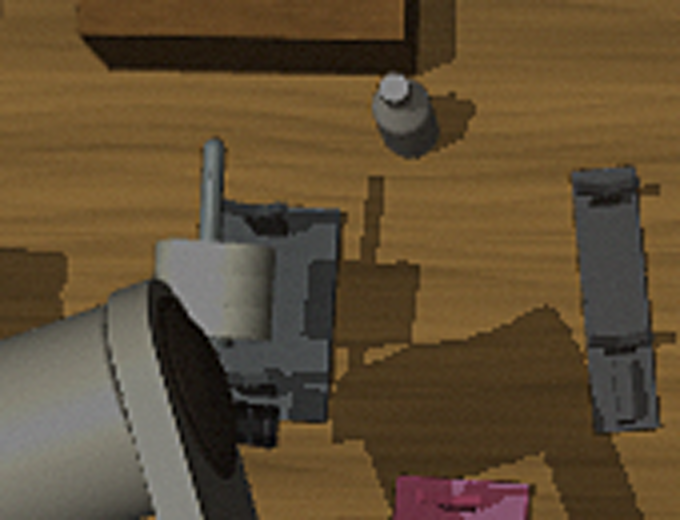

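Side and top show the loaded spindle above the dispenser, pitched about 8° with the rolls at the flange. I'll level and lower to just above the posts.

Run:
```python
from plan import *
plan([((533.2,250.4,142),Rt(-2.04,0.5),9)])
```

```text
9 rows: [-0.0005, -0.0, 0.0055, -0.0, -0.015, -0.0, 0.0, -0.0, 0.0055, -0.0, -0.015, -0.0, -0.0, -0.0, 0.0055, -0.0, -0.015, -0.0, -0.0, -0.0005, 0.0055, -0.0, -0.015, -0.0, -0.0, 0.0, 0.0055, -0.0, -0.014, -0.0, 0.0, 0.0, 0.006, -0.0, -0.015, -0.001, 0.0005, -0.0, 0.0055, -0.0, -0.015, 0.0, 0.0, -0.0, 0.0055, -0.0, -0.015, 0.0, 0.0005, -0.0, 0.0055, -0.0, -0.015, 0.0] max [0.0005 0.0005 0.006  0.     0.015  0.001 ]
  end [533.2 250.2 141.9] 0.0003
```

Request:
send_rows(
  commands=[-0.0005,0,0.0055,0,-0.015,0,0,0,0.0055,0,-0.015,0,0,0,0.0055,0,-0.015,0,0,-0.0005,0.0055,0,-0.015,0,0,0,0.0055,0,-0.014,0,0,0,0.006,0,-0.015,-0.001,0.0005,0,0.0055,0,-0.015,0,0,0,0.0055,0,-0.015,0,0.0005,0,0.0055,0,-0.015,0,0,0,0,0,0,0],
)

```text
t: 15.45
tcp_pos: [533.1, 250.8, 139.8]
ee_rot: [[0.999, -0.035, 0.005], [-0.035, -0.999, -0.001], [0.005, 0.001, -1.0]]
force: [0.6, -0.2, -3.2]
grip_width: 16.4
```

Request:
send_rows(
  commands=[0,0,0,0,0,0,0,0,0,0,0,0],
)

```text
t: 15.62
tcp_pos: [533.2, 251.1, 141.6]
ee_rot: [[0.999, -0.034, 0.008], [-0.034, -0.999, -0.0], [0.008, 0.0, -1.0]]
force: [-0.9, 0.7, -2.8]
grip_width: 16.0
```

```bash
python3 snap.py 16 wrist side top;  cat > chk.py <<'E'
import sys
from spin import *
n=sys.argv[1];s=load(f"st{n}.npz");R=s["R"];p=s["p"]
o=R@np.array([50,.5,-17.8])+p;a=R[:,0]
print("robot: origin",np.round(o,1),"yaw %.2f pitch %.2f"%(np.degrees(np.arctan2(a[1],a[0])),np.degrees(np.arcsin(a[2]))))
for cam in("side","top"):
    c=load(f"{cam}{n}.npz");X=cloud(c);d=X-o;t=d@a;rr=np.linalg.norm(d-t[...,None]*a,axis=-1)
    m=(t>66)&(t<126)&(rr<14)
    try:
        x0=o[0]+95;g=o+a*95/a[0]
        q,k,sd=fitrod(X[m],np.array([g[1],g[2],np.arctan2(a[1],a[0]),np.arcsin(a[2])]),x0,(10,5,3,3))
        print(cam,"rod at x=%.0f: y %.1f z %.1f"%(x0,q[0],q[1]),"yaw,pitch",np.round(np.degrees(q[2:]),2),k,round(sd,2),"robot says",np.round(g,1))
    except Exception as e: print(cam,m.sum(),e)
    rl=(rr>22)&(rr<48)&(t>-10)&(t<110)&(c["image"].min(2)>110)
    if rl.sum()>10: print("  rolls t",np.round(np.percentile(t[rl],[1,50,99]),1),rl.sum())
    tt=t[(rr<12)&(t>70)&(t<150)]
    if len(tt):print("  tip t",np.round(np.percentile(tt,99),1))
E
python3 chk.py 16
python3 - <<'E'
from h import *
for n,b in(("side16",(250,120,420,250)),):
    c=load(n+".npz")
    im=c["image"][b[1]:b[3],b[0]:b[2],::-1];cv2.imwrite(f"pics/{n}c.png",cv2.resize(im,None,fx=4,fy=4,interpolation=cv2.INTER_CUBIC))
E
```

```text
15.6167 [533.2 251.1 141.6] [[0.999, -0.034, 0.008], [-0.034, -0.999, -0.0], [0.008, 0.0, -1.0]] [ 0.31  0.22  1.54 -0.    1.38  1.92] 15.996094593244383
robot: origin [583.  248.9 159.8] yaw -1.97 pitch 0.46
side rod at x=678: y 244.4 z 156.9 yaw,pitch [-2.19 -0.01] 80 1.28 robot says [678.  245.6 160.5]
  rolls t [ 2.  31.5 61.9] 561
  tip t 127.1
top rod at x=678: y 245.1 z 160.2 yaw,pitch [ 0.18 -1.48] 93 1.4 robot says [678.  245.6 160.5]
  rolls t [30.1 50.8 59.3] 44
  tip t 125.0
```

View pics/side16c.png

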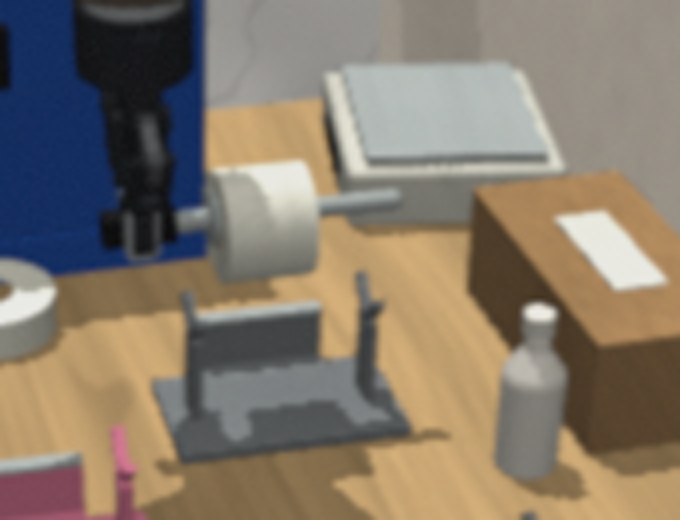

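Request:
send_rows(
  commands=[0,0.0005,0.008,0,0,0,0,0,0.009,0,0,0,0,0,0.009,0,0,0,0,0,0.009,0,0,0,0,0,0.009,0,0,0,0,0,0.009,0,0,0,0,0,0.008,0,0,0,0,0,0.006,0,0,0,0,0,0.003,0,0,0,0,0,0,0,0,0],
)

```text
t: 16.6
tcp_pos: [533.4, 250.5, 70.6]
ee_rot: [[0.999, -0.034, 0.007], [-0.034, -0.999, -0.001], [0.007, 0.0, -1.0]]
force: [0.1, -0.2, -2.9]
grip_width: 16.3
```

```bash
python3 snap.py 17 wrist side top; python3 chk.py 17
python3 - <<'E'
from h import *
for n,b in(("side17",(250,120,420,250)),):
    c=load(n+".npz")
    im=c["image"][b[1]:b[3],b[0]:b[2],::-1];cv2.imwrite(f"pics/{n}c.png",cv2.resize(im,None,fx=4,fy=4,interpolation=cv2.INTER_CUBIC))
E
```

```text
16.6 [533.4 250.5  70.6] [[0.999, -0.034, 0.007], [-0.034, -0.999, -0.001], [0.007, 0.0, -1.0]] [ 0.31  0.28  1.62 -0.    1.24  1.92] 16.2789699207652
robot: origin [583.3 248.3  88.8] yaw -1.97 pitch 0.39
side rod at x=678: y 242.3 z 87.1 yaw,pitch [-0.28  0.42] 81 1.47 robot says [678.3 245.   89.4]
  rolls t [ 2.6 30.8 61.5] 523
  tip t 128.0
top rod at x=678: y 245.4 z 90.0 yaw,pitch [-2.58  0.04] 84 1.43 robot says [678.3 245.   89.4]
  rolls t [32.9 52.5 60.5] 37
  tip t 125.8
```

View pics/side17c.png

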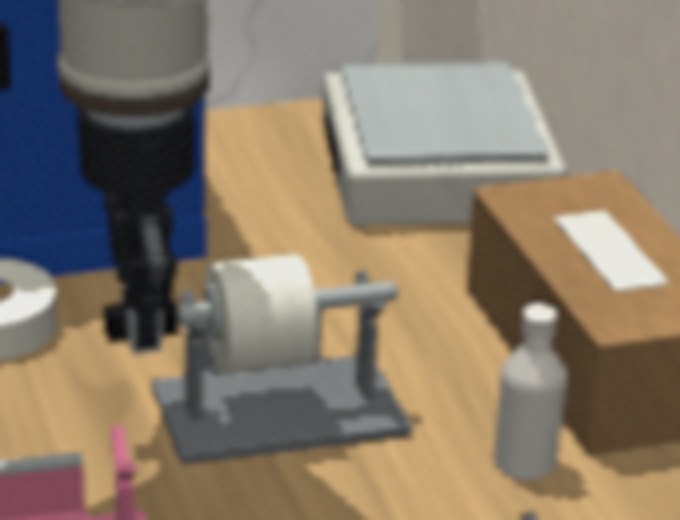

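View pics/wrist17.png

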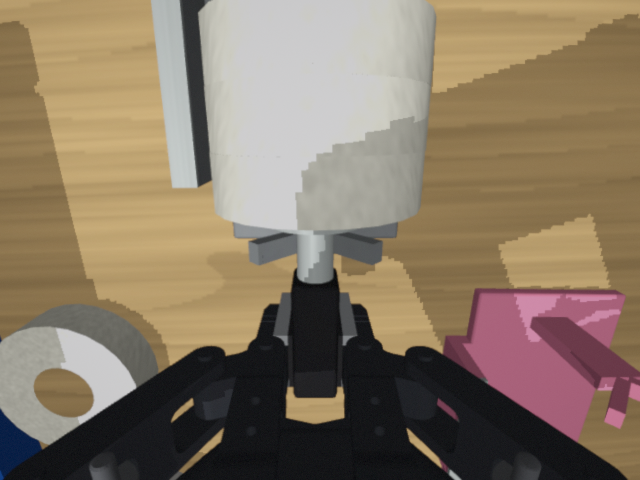

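The journal sits over the near V (post wings at (265,248) and (365,248), rod centred at 315), and the tip is over the far V. I'm lowering the last millimetres while watching the force.

Request:
send_rows(
  commands=[0,0,0.001,0,0,0,0,0,0.001,0,-0.003,0,0,0,0.001,0,-0.003,0,0,0,0,0,0,0],
)

```text
t: 17.08
tcp_pos: [533.7, 250.6, 68.2]
ee_rot: [[0.999, -0.034, 0.001], [-0.034, -0.999, -0.0], [0.001, 0.0, -1.0]]
force: [-1.3, 0.9, -2.0]
grip_width: 16.1
```

Request:
send_rows(
  commands=[0,0,0.0008,0,0,0,0,0,0,0,0,0],
)

```text
t: 17.25
tcp_pos: [533.8, 250.6, 67.7]
ee_rot: [[0.999, -0.034, 0.002], [-0.034, -0.999, -0.0], [0.002, 0.0, -1.0]]
force: [0.5, -1.3, -0.2]
grip_width: 16.2
```

Request:
send_rows(
  commands=[0,0,0.0008,0,0,0,0,0,0,0,0,0],
)

```text
t: 17.42
tcp_pos: [533.9, 250.5, 67.3]
ee_rot: [[0.999, -0.034, 0.002], [-0.034, -0.999, -0.0], [0.002, 0.0, -1.0]]
force: [-3.0, -2.5, 5.0]
grip_width: 16.2
```

The weight has gone onto the posts (vertical force changed from -3 to +5 N). I'll release.

Request:
send_rows(
  commands=[0,0,0,0,0,0,0,0,0,0,0,0,0,0,0,0,0,0,0,0,0,0,0,0,0,0,0,0,0,0,0,0,0,0,0,0,0,0,0,0,0,0],
  jaw=1,
  force=20,
)

```text
t: 18.0
tcp_pos: [533.7, 250.6, 66.7]
ee_rot: [[0.999, -0.034, 0.002], [-0.034, -0.999, -0.0], [0.002, 0.0, -1.0]]
force: [0.9, 0.3, 1.1]
grip_width: 85.5
```

```bash
python3 snap.py 18 wrist
```

```text
18.0 [533.7 250.6  66.7] [[0.999, -0.034, 0.002], [-0.034, -0.999, -0.0], [0.002, 0.0, -1.0]] [ 0.31  0.29  1.62 -0.    1.24  1.91] 85.46182496811487
```

View pics/wrist18.png

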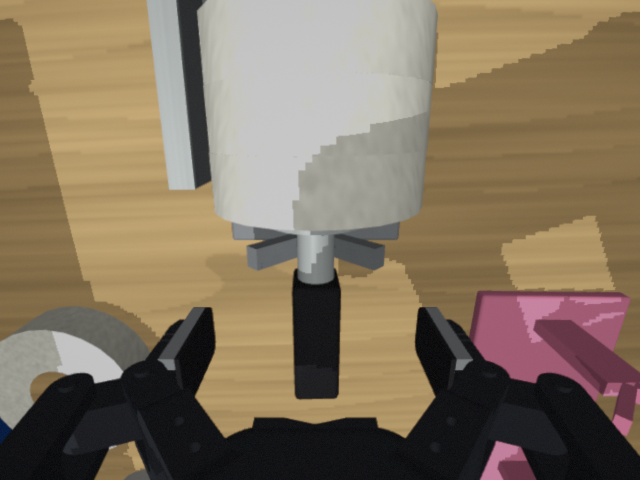

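Released: the handle stays put between the open fingers at (316,335). I'll retreat straight up.

Request:
send_rows(
  commands=[0,0,-0.008,0,0,0,0,0,-0.02,0,0,0,0,0,-0.025,0,0,0,0,0,-0.025,0,0,0,0,0,-0.025,0,0,0,0,0,-0.025,0,0,0,0,0,-0.02,0,0,0,-0.02,0,0,0,0,0,0,0,0,0,0,0,0,0,0,0,0,0],
)

```text
t: 18.88
tcp_pos: [513.1, 251.4, 215.5]
ee_rot: [[0.999, -0.034, 0.003], [-0.034, -0.999, 0.0], [0.003, -0.0, -1.0]]
force: [0.2, -0.4, 0.6]
grip_width: 85.5
```

```bash
python3 snap.py 19 wrist side top
python3 - <<'E'
from spin import *
D=np.array([629.2,246.5,0]);y=np.radians(-2.04);ax=np.array([np.cos(y),np.sin(y),0]);ay=np.array([-np.sin(y),np.cos(y),0])
for cam in("wrist","side","top"):
    c=load(f"{cam}19.npz");X=cloud(c);L=np.stack([(X-D)@ax,(X-D)@ay,X[...,2]],-1)
    m=(L[...,0]>20)&(L[...,0]<80)&(abs(L[...,1])<14)&(L[...,2]>78)&(L[...,2]<100)
    if m.sum()>20:
        q,k,sd=fitrod(L[m],np.array([0,85,0,0.]),50);print(cam,"rod y,z at x=50",np.round(q[:2],1),"yaw,pitch",np.round(np.degrees(q[2:]),2),k)
    im=c["image"]
    h=(L[...,0]>-140)&(L[...,0]<-60)&(abs(L[...,1])<16)&(L[...,2]>80)&(L[...,2]<108)&(im.max(2)<70);
    if h.sum()>10: print("  handle x",np.round(np.percentile(L[h][:,0],[2,98]),1),"y",np.round(np.median(L[h][:,1]),1),"top z",np.round(np.percentile(L[h][:,2],[50,80]),1))
    rl=(abs(L[...,1])<42)&(L[...,2]>90)&(L[...,2]<125)&(L[...,0]>-60)&(L[...,0]<60)&(im.min(2)>110)
    if rl.sum(): print("  rolls x",np.round(np.percentile(L[rl][:,0],[1,99]),1),"z top",np.round(np.percentile(L[rl][:,2],99),1))
    t=(abs(L[...,1])<10)&(L[...,2]>80)&(L[...,2]<96)&(L[...,0]>70)&(L[...,0]<110)
    if t.sum(): print("  tip x",np.round(np.percentile(L[t][:,0],99),1))
c=load("side19.npz");im=c["image"][120:250,250:420,::-1];cv2.imwrite("pics/side19c.png",cv2.resize(im,None,fx=4,fy=4,interpolation=cv2.INTER_CUBIC))
E
```

```text
18.8833 [513.1 251.4 215.5] [[0.999, -0.034, 0.003], [-0.034, -0.999, 0.0], [0.003, -0.0, -1.0]] [ 0.32  0.15  1.47 -0.    1.52  1.93] 85.47269693717504
wrist rod y,z at x=50 [ 0.5 85.2] yaw,pitch [ 0.24 -0.17] 782
  handle x [-119.4  -72.4] y -0.7 top z [96.2 96.7]
  rolls x [-57.   39.9] z top 117.9
side rod y,z at x=50 [-1.3 83.2] yaw,pitch [ 2.77 -2.37] 69
  handle x [-120.2  -74.1] y -8.1 top z [91.  93.5]
  rolls x [-48.4  48.7] z top 116.3
  tip x 83.3
top rod y,z at x=50 [ 0.5 84.9] yaw,pitch [-0.1  -1.07] 88
  handle x [-109.4  -61.1] y -6.0 top z [91.8 96.7]
  rolls x [-49.   35.8] z top 121.1
  tip x 81.0
```

View pics/side19c.png

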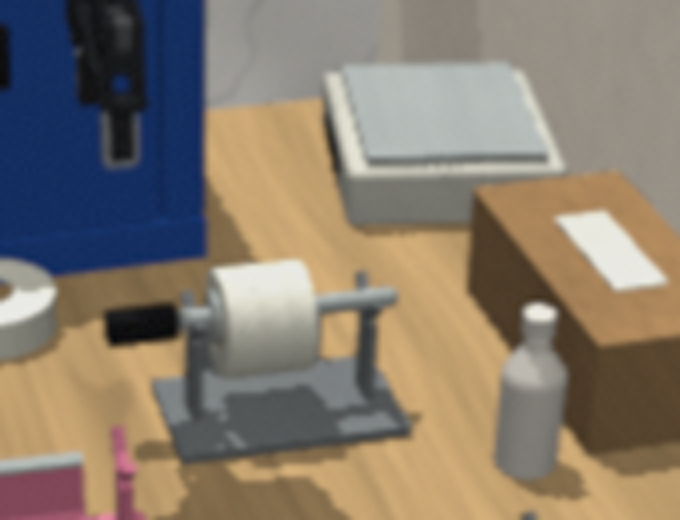

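View pics/wrist19.png

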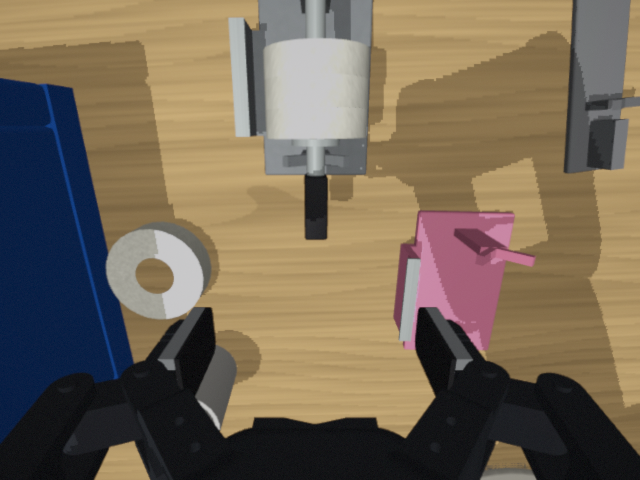

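View pics/top19.png

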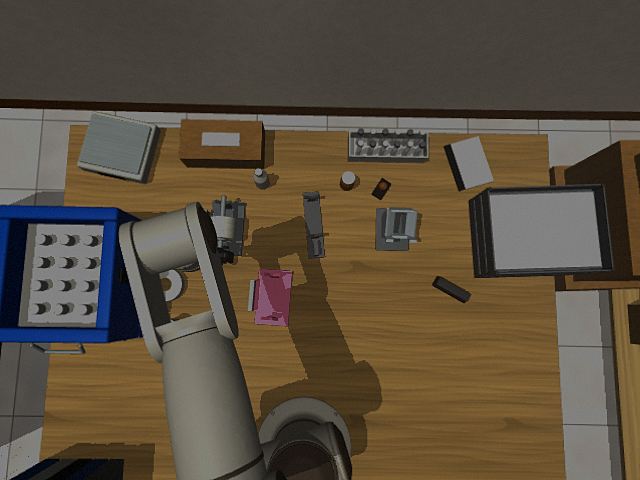

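The spindle lies level in both posts (rod 0.5 mm off to the side, axis 85 mm up). The tip is at x = +83, which puts the origin at about -46. The rolls are between the posts and the rack is empty.

```bash
python3 -c "
from cell import r
print(r.hand_in())"
```

```text
the job is handed in; nothing more can be done
None
```

I picked the spindle up by its handle, ran it up the 28° slope through all three rolls and lifted them off square to the slope. I then laid it level in the grey dispenser, let go, backed off and handed in at about 19 s. No verdict is reported.

**Last checks after letting go:**
- **Seat:** in the wrist view the rod is 0.5 mm off sideways, its axis 85.2 mm up, and within 0.3° of level and straight. The tip is at dispenser x of about +81 to +83 mm, which puts the origin at about -46 to -48.
- **Rolls:** all three are on the rod between the posts, and the rack is empty.
- **Bystanders:** none had visibly moved in the last top picture. I did not measure them.

**Disagreements:** the side camera read about 2 to 3 mm low throughout, as it did at the start. Its last line fit to the short bare rod gave about 2.8° sideways and -2.4° in pitch. The fit used only 69 points and the wrist view did not bear it out, so I trusted the wrist view. The colour masks for the rolls' lengthwise extent also picked up post edges, so I confirmed the rolls' place by eye in the wrist and side pictures.

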